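Extend the case stand and blow its pad clean

ROBOT

A 7-joint arm with a two-finger parallel gripper is mounted at the origin on the work surface. World frame = base frame: x ahead of the robot, y to its left, z up, the work surface at z = 0. Lengths are in mm, angles in rad, forces in N, time in s.
With the tool pointing down it reaches from about 425 to 1025 mm from the base axis. Payload 3.6 kg.
Tool frame: the origin (TCP) lies midway between the tips of the shut fingers; the grasp point (between the pads) lies 19 mm behind it; z points along the fingers, y is the direction in which the jaws open and shut (so a half turn about z gives the same grasp; the last joint's range is limited). The gripper opens to 85 mm and grips with 20 to 120 N. Pads are 22 mm wide; open, the fingers measure 114 mm over their backs; the gripper's body (76 mm by 85 mm) begins 54 mm behind the grasp point. The pads swing forward as they close: fully open they stand 13 mm farther back than shut.
Start: joints at [-1.21, 0.591, 0.048, 1.609, -0.033, 0.943, -0.034], TCP at [318.476, 651.308, 231.302] pointing down, gripper open.
Joint ranges: [-2.69, 2.69], [-0.47, 2.24], [-1.27, 1.36], [0.19, 2.51], [-1.53, 4.68], [0.08, 2.07], [-3.09, 3.09]. Speed limits (rad/s): [2.57, 2.57, 3.14, 3.14, 3.14, 3.14, 3.14].

INTERFACE

Orientations are given as a unit quaternion [x, y, z, w].
In Python, from rig import get_state, grab_frame, job_done gives the robot as it stands.
- The arm moves only by the tool carry_out, never from a script. Its argument "commands" is a list that holds one entry, the list of rows, each a list of 7 numbers: the shift along the tool's x, y, z in m, then the turn, a rotation vector about the tool's x, y, z in degrees, then the closure, from -1 (fully open) to 1 (shut). In form: [[[x, y, z, rx, ry, rz, jaw], ...]]. A call has 1 to 8 rows; each row shifts and turns the pose as measured when the row begins, along the tool's axes as they then stand; what a row does not reach is not made up. A row lasts 1/8 s, in which the tool goes at most 62.5 mm and 10.7 degrees, less where a joint would pass 70% of its speed; a pose out of reach is approached as far as the arm can. A call with a gripper value outside its range is refused whole. The fingers move at their own pace and stop on an object; "grip_force" is the grip in N (left out, the last holds). Time passes only in rows, so rows that do not move let the fingers close. It gives the time, the measured TCP pose, the force and the opening at its end, in the units of the state.
- get_state(): the state, without advancing time (a new reading comes with each control period).
- grab_frame(name): name is "scene" or "top" or "wrist"; returns a dict with "color" (384x512x3 uint8, red, green, blue), "fx", "fy", "cx", "cy" (pixels), "world_to_cam" (4x4, takes a point from world to camera coordinates); the wrist camera has in their place "hand_eye" (4x4, takes a point from camera to tool coordinates, whose origin is the TCP and whose axes are the flange's). Camera axes: x right, y up, looking along -z (the intrinsics and any distortion apply to the point x, -y, -z); pixel columns grow to the right and rows downward; lengths in mm; the calibration is good to about 2 mm. A picture is of the moment at which its call begins: read the wrist's pose just before it. There is no depth.
- job_done(): hands the job in, once; it reports no verdict.
The state is a dict: "t": time; "q": joint angles; "qd": joint speeds; "effort": joint torques, N m; "tool_pos": TCP position; "ee_rot": TCP orientation; "contact_force": force on the tool from outside, world axes, zero at the start; "torque": the same for the moment, N m; "finger_gap": finger opening in mm.
Only numpy, scipy, OpenCV 4.12 (cv2) and the standard library are available. Lean on these libraries where they do the work, as an engineer would, in place of code of your own. Each camera call takes 0.05 s, during which the arm holds its last target.

TASK

Make room on the stand for the next job: swing the red brace out from the stand as far as it goes, until it snaps into its catch. Then slide the dark case, without lifting it, out over the brace until it is completely clear of the green pad, its back edge still resting on the bare wooden strip of the stand top. Then press the air can's orange cap right down to blow the pad clean and let it come up again; do not disturb the hammer, the glue pot or the wooden block.

Things in the scene. Friction and masses are not known exactly. Their poses are not given: they have to be found in the camera images.
- stand: Fixed pale wooden stand, a block 220 (x) x 220 (y) x 90 mm high. Origin at the centre of its underside on the table; z up. The brace is on its +y side, the air can off its -y side. On top a flat green pad (under 1 mm thick) covers x -105 to 105, y -105 to 40 mm; from y = 40 to the +y edge at y = 110 mm the top is bare wood (the strip).
- pad_edge (a point): Middle of the green pad's +y edge, where the bare wooden strip begins: stand frame (0, 40, 90) mm; axes as the stand's.
- brace_hinge (a point): On the brace's vertical hinge axis, at the level of the brace's top: stand frame (-30, 122, 89) mm; axes as the stand's.
- brace_tip (a point): On top of the brace near its round outer end, 150 mm from the hinge axis (the end reaches 160). The brace is a red bar with a yellow band, 20 mm wide, top 89 and underside 70 mm above the table; x runs outward along it. A steel shelf, top 62 mm high, under the inner 65 mm of its swing bears a brass catch ball; the bar rides over it just before the end and it snaps up behind.
- brace (a joint): Brace angle, rad: 0 = folded along the stand's +x; grows anticlockwise seen from above; 1.571 = hard stop, pointing straight out along the stand's +y. Snapped in behind the ball it reads above 1.53; on top of the ball (about 0.95 to 1.5) it is not home. Stays where it is left; riding over the ball takes 2 to 5 N at the tip.
- case: Loose dark flat hard case with brass corners, 170 (x) x 150 (y) x 42 mm high, 0.35 to 0.7 kg, lying on the stand top, its axes about along the stand's. Origin at the centre of its underside, z up. Its back edge is its -y side. Half of it hangs over once it is clear of the pad: only the brace, when out, keeps it from tipping off.
- case_back_left (a point): Lower back corner of the case at its -x end: case frame (-85, -75, 0) mm.
- case_back_right (a point): Lower back corner of the case at its +x end: case frame (85, -75, 0) mm.
- duster: Fixed blue air-duster can with a white band, 56 mm across, standing in a steel foot 84 mm across off the stand's -y side. Origin at the centre of the underside on the table, z up; the cap lies on its axis.
- cap_top (a point): Centre of the top face of the can's orange sprung cap, 32 mm across, 156 mm above the table when up; a thin red nozzle tube points to the can's +y, over the pad.
- cap (a joint): Travel of the cap in m: 0 = up, 0.008 = fully down; it springs back. Takes 2 N to start and about 5.5 N to hold fully down.
- hammer: Bystander: hammer 240 mm long lying on the table off the stand's +x side; its x axis runs along the handle towards the head.
- glue_pot: Bystander: white glue pot, 60 mm across, 65 mm high, standing beyond the brace's swing. Origin at the centre of its underside.
- block: Bystander: dark wooden block 80 x 45 x 35 mm high lying on the table beyond the end of the swung-out brace. Origin at the centre of its underside.

How it is judged:
By the outcome, as a careful person would: the job done as asked, in the order asked, and still so for the second after the job is handed in, with the robot touching nothing.
It also fails if it takes over 64 s, if anything falls off the work surface, if the arm or the gripper's body presses on something with over 40 N, if the wrist force passes 120 N, or if a joint passes its speed limit or range.

## Working session

There is one attempt and no reset: what is moved stays moved. The work goes in short steps, Python scripts to look and compute and a tool call to move; the robot and the scene stay as the last step left them, time stands still between calls to the robot, and variables do not carry over. Pictures are saved under pics/ and viewed, and the job is handed in when it is done.

Besides the shell and the picture viewer there is one more tool, called after "Request:" as name(argument=value, ...), one argument or row to a line, values as JSON. carry_out: Moves the arm, as the interface text tells. Its arguments: {"type":"object","properties":{"commands":{"type":"array","items":{"type":"array","items":{"type":"array","items":{"type":"number"}}}},"grip_force":{"type":"number"}},"required":["commands"]}

```bash
mkdir -p pics; ls; python3 - <<'E'
from rig import *
import cv2
s=get_state()
for k,v in s.items(): print(k,v)
for n in ["scene","top","wrist"]:
    f=grab_frame(n); cv2.imwrite(f"pics/{n}0.png",f["color"][:,:,::-1])
    print(n,{k:(v.tolist() if hasattr(v,'tolist') else v) for k,v in f.items() if k!="color"})
E
```

```text
pics
t 0.0
q [-1.20948711  0.59211307  0.04827848  1.60982511 -0.03331021  0.94270783
 -0.033677  ]
qd [-0.00025947  0.00012601 -0.00087809  0.0001971  -0.00017261  0.00019342
  0.00069897]
effort [ 4.72391021e-04 -5.48676038e+01  1.54645499e+00 -1.98120600e+01
  9.33221017e-03  8.67680123e-03 -6.37853759e-06]
tool_pos [318.10089339 650.56480754 230.14370944]
ee_rot [ 2.25393451e-01  9.74267175e-01 -1.10628520e-03 -2.01407888e-04]
contact_force [-0.90796839  0.49927611  0.02046241]
torque [ 0.02070997 -0.01649433  0.06937915]
finger_gap 85.48902610652985
scene {'fx': 352.45559872018794, 'fy': 352.45559872018794, 'cx': 252.37724522764935, 'cy': 196.58983577591988, 'world_to_cam': [[-0.37860334348374564, 0.925337461092078, -0.020250713631776142, 171.4974816869603], [-0.6245631356322233, -0.23927157388215176, 0.7434177853274723, 303.7708460372676], [0.683066905882707, 0.2941083083349147, 0.6685206840900293, -1439.5079035894273], [0.0, 0.0, 0.0, 1.0]]}
top {'fx': 426.20800654067546, 'fy': 426.20800654067546, 'cx': 262.63816383665045, 'cy': 195.27596841095752, 'world_to_cam': [[-0.08105354380404814, -0.9967027061762687, -0.0037468036654899994, 119.30502983807116], [0.9766535025924515, -0.08017231565490078, 0.19929961283561792, -616.4551664799492], [-0.19894285337930964, 0.012494610975674579, 0.9799314393292343, -1233.780979095099], [0.0, 0.0, 0.0, 1.0]]}
wrist {'fx': 289.7060151111346, 'fy': 289.7060151111346, 'cx': 253.61486944041906, 'cy': 192.44891498412628, 'hand_eye': [[-0.00023807401263673683, 0.9588491347859922, 0.2839159735571704, 71.56780600949394], [0.999999873827817, 0.0003538645839473126, -0.0003565448124758049, -1.6127134306829216], [-0.0004423404928138708, 0.2839158528508185, -0.9588490980518668, -142.49574279257973], [0.0, 0.0, 0.0, 1.0]]}
```

View pics/scene0.png

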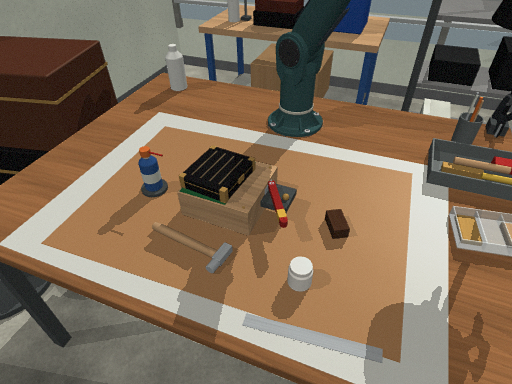

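View pics/top0.png

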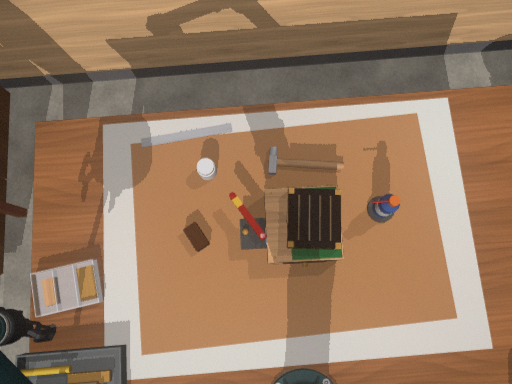

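View pics/wrist0.png

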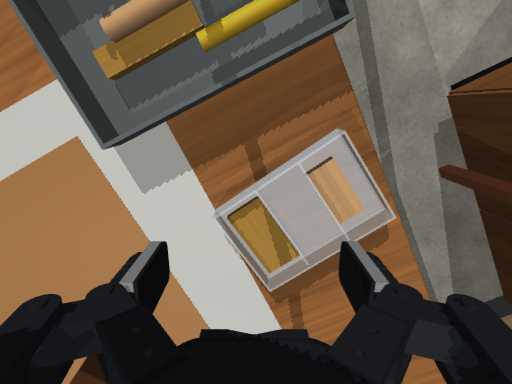

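```bash
cat > h.py <<'E'
import numpy as np, cv2
from rig import *
def ray(f,u,v):
    M=np.array(f["world_to_cam"]);R=M[:3,:3];t=M[:3,3]
    d=np.array([(u-f["cx"])/f["fx"],-(v-f["cy"])/f["fy"],-1.0])
    return -R.T@t, R.T@d
def onz(f,u,v,z):
    o,d=ray(f,u,v); return o+d*(z-o[2])/d[2]
def proj(f,p):
    M=np.array(f["world_to_cam"]);c=M[:3,:3]@np.array(p,float)+M[:3,3]
    return f["cx"]+f["fx"]*c[0]/-c[2], f["cy"]-f["fy"]*c[1]/-c[2]
def crop(f,name,x0,y0,x1,y1,s):
    cv2.imwrite("pics/"+name,cv2.resize(np.ascontiguousarray(f["color"][y0:y1,x0:x1,::-1]),None,fx=s,fy=s,interpolation=cv2.INTER_CUBIC))
E
python3 - <<'E'
from h import *
f=grab_frame("top"); crop(f,"topc.png",180,130,420,280,3.3)
f=grab_frame("scene"); crop(f,"scenec.png",130,130,330,280,4)
E
```

```text
(no output)
```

View pics/topc.png

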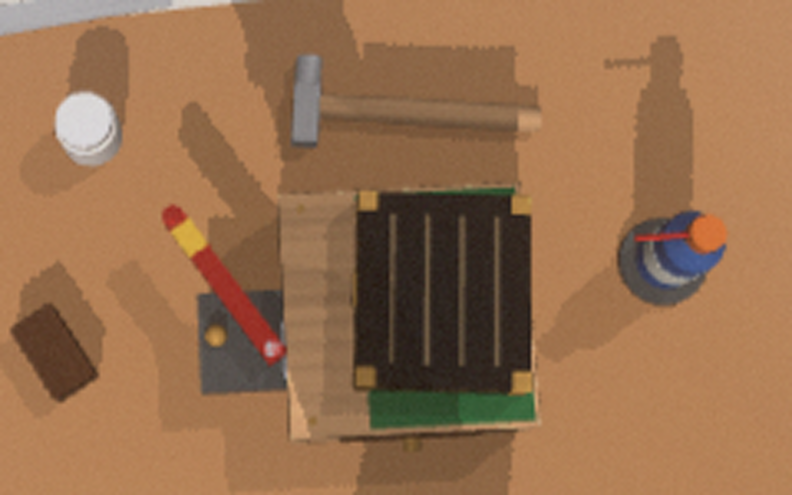

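View pics/scenec.png

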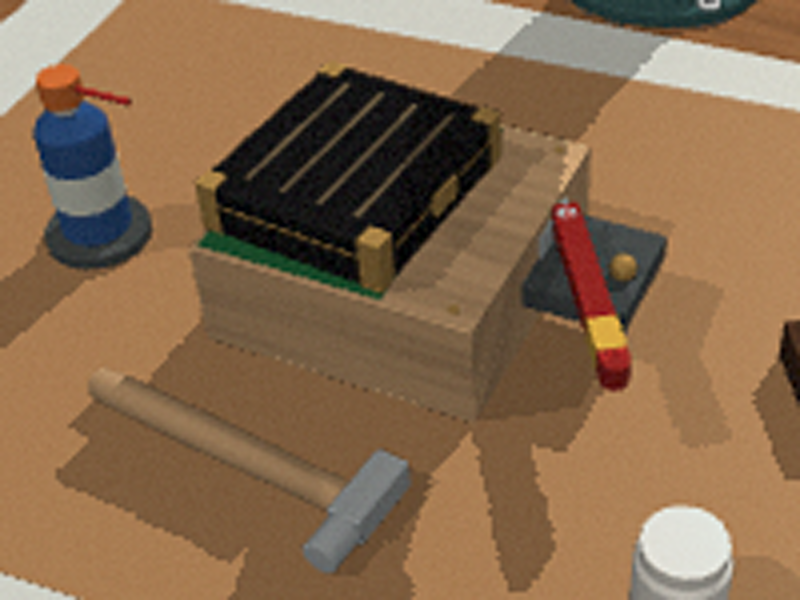

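```bash
cat > m1.py <<'E'
from h import *
f=grab_frame("top")
P=lambda a,b,z: onz(f,180+(a+.5)/3.3-.5,130+(b+.5)/3.3-.5,z)
A=P(291,438,90);B=P(279,196,90);C=P(538,422,90)
print("stand ++",B,"-+",A,"--",C, np.linalg.norm(A-B),np.linalg.norm(A-C))
ux=(B-A)/np.linalg.norm(B-A); print("ang ux",np.arctan2(ux[1],ux[0]))
w=(A-C);print("ang uy",np.arctan2(w[1],w[0])-np.pi/2)
for n,a,b in [("c+x+y",357,192),("c+x-y",532,195),("c-x-y",533,391),("c-x+y",355,389)]: print(n,P(a,b,132))
print("hinge",P(272,349,89),"tip end",P(172,207,89))
print("cap",P(708,232,156)); print("ball",P(215,336,66))
print("block",P(54,338,35),"pot",P(85,120,65)); print("hammer head",P(308,57,25),P(308,142,25))
# color masks
im=cv2.cvtColor(f["color"],cv2.COLOR_RGB2HSV).astype(int);H,S,V=im[...,0],im[...,1],im[...,2]
red=((H<5)|(H>174))&(S>170)&(V>90); red[:, :225]=red[:, :225]&True
ys,xs=np.where(red&(np.indices(H.shape)[1]<280)&(np.indices(H.shape)[0]>150)); print(len(xs),xs.min(),xs.max())
p=np.array([onz(f,x,y,89)[:2] for x,y in zip(xs,ys)]);m=p.mean(0);u=np.linalg.svd(p-m)[2][0];t=(p-m)@u
print("bar",m,u,np.arctan2(u[1],u[0]),m+u*t.min(),m+u*t.max())
ora=(H>=6)&(H<14)&(S>200)&(V>200);ys,xs=np.where(ora&(np.indices(H.shape)[1]>380));print(len(xs),xs.mean(),ys.mean(),onz(f,xs.mean(),ys.mean(),156))
# scene check
g=grab_frame("scene")
Q=lambda a,b,z: onz(g,130+(a+.5)/4-.5,130+(b+.5)/4-.5,z)
print("scene cap",Q(60,75,156),"corner ++",Q(476,334,90),"-+",Q(590,148,90),"+-",Q(193,248,90),"hinge",Q(567,212,89),"tipend",Q(612,372,89))
print("case",Q(215,182,132),Q(362,236,132),Q(345,70,132),Q(492,112,132))
E
python3 m1.py
```

```text
stand ++ [637.02045786  62.89194577  90.        ] -+ [420.56222639  70.13797062  90.        ] -- [ 416.8052447 -146.3606439   90.       ] 216.57947928431818 216.53121021655198
ang ux -0.03346289941486546
ang uy -0.01735163359293157
c+x+y [625.85286032  -4.58403238 132.        ]
c+x-y [ 610.67522675 -156.5653456   132.        ]
c-x-y [ 441.35632053 -137.40075056  132.        ]
c-x+y [455.32894358  13.01305324 132.        ]
hinge [499.59713135  80.38528946  89.        ] tip end [635.01476266 160.06600893  89.        ]
cap [ 561.52660233 -297.0486522   156.        ]
ball [517.97749639 130.67099999  66.        ]
block [531.98425472 280.47339351  35.        ] pot [729.62139678 236.91039697  65.        ]
hammer head [786.53883509  22.38484487  25.        ] [701.72370287  29.69535436  25.        ]
250 230 265
bar [553.82809395 114.6386647 ] [-0.85086589 -0.52538295] -2.5884275304670528 [634.26999216 164.30900951] [491.23360168  75.98853233]
0 nan nan [nan nan nan]
scene cap [ 557.98452915 -297.76884248  156.        ] corner ++ [637.35188617  66.77349535  90.        ] -+ [420.81879601  70.10240829  90.        ] +- [ 629.63865717 -152.86209599   90.        ] hinge [497.39575339  79.35850052  89.        ] tipend [636.99511022 160.49670002  89.        ]
case [ 602.75333618 -143.54174233  132.        ] [618.09697379 -22.06828312 132.        ] [ 446.69483457 -120.74085233  132.        ] [457.79016536   5.646997   132.        ]m1.py:18: RuntimeWarning: Mean of empty slice.
  ora=(H>=6)&(H<14)&(S>200)&(V>200);ys,xs=np.where(ora&(np.indices(H.shape)[1]>380));print(len(xs),xs.mean(),ys.mean(),onz(f,xs.mean(),ys.mean(),156))
  ret = ret.dtype.type(ret / rcount)
```

```bash
cat >> h.py <<'E'
from scipy.spatial.transform import Rotation as Ro
def plan(tgt,yawdeg,n,jaw,s=None,prt=True):
    """rows (tool axes) from the present pose to world tgt with tool x at yawdeg, tool straight down"""
    s=s or get_state();p=np.array(s["tool_pos"]);R=Ro.from_quat(s["ee_rot"])
    y=np.radians(yawdeg);x=np.array([np.cos(y),np.sin(y),0]);z=np.array([0,0,-1.]);T=Ro.from_matrix(np.c_[x,np.cross(z,x),z])
    rv=(R.inv()*T).as_rotvec();rows=[]
    d=(np.array(tgt)-p)/n
    for i in range(n):
        Ri=R*Ro.from_rotvec(rv*i/n)
        t=Ri.inv().apply(d)/1000
        rows.append([round(float(a),4) for a in t]+[round(float(a),2) for a in np.degrees(rv)/n]+[jaw])
    if prt:
        print("from",p.round(1),"rotvec",np.degrees(rv).round(2))
        for i in range(0,n,8): print(rows[i:i+8])
    return rows
def st():
    s=get_state();R=Ro.from_quat(s["ee_rot"]).as_matrix()
    print("t",round(s["t"],2),"p",np.round(s["tool_pos"],1),"yaw",np.degrees(np.arctan2(R[1,0],R[0,0])).round(2),"tilt z",R[:,2].round(3),"F",np.round(s["contact_force"],1),"gap",round(s["finger_gap"],1),"q",np.round(s["q"],2))
E
python3 - <<'E'
from h import *
st(); plan([618,112,200],88.7,13,1)
E
```

```text
t 0.35 p [318.4 651.1 231. ] yaw 153.95 tilt z [-0.    -0.001 -1.   ] F [ 0.1  0.1 -0.5] gap 85.7 q [-1.21  0.59  0.05  1.61 -0.03  0.94 -0.03]
from [318.4 651.1 231. ] rotvec [-2.000e-02  2.000e-02  6.525e+01]
[[-0.0389, -0.0271, 0.0024, -0.0, 0.0, 5.02, 1], [-0.0411, -0.0236, 0.0024, -0.0, 0.0, 5.02, 1], [-0.0431, -0.0199, 0.0024, -0.0, 0.0, 5.02, 1], [-0.0446, -0.0161, 0.0024, -0.0, 0.0, 5.02, 1], [-0.0459, -0.0121, 0.0024, -0.0, 0.0, 5.02, 1], [-0.0468, -0.0081, 0.0024, -0.0, 0.0, 5.02, 1], [-0.0473, -0.0039, 0.0024, -0.0, 0.0, 5.02, 1], [-0.0474, 0.0002, 0.0024, -0.0, 0.0, 5.02, 1]]
[[-0.0472, 0.0044, 0.0024, -0.0, 0.0, 5.02, 1], [-0.0467, 0.0085, 0.0024, -0.0, 0.0, 5.02, 1], [-0.0458, 0.0125, 0.0024, -0.0, 0.0, 5.02, 1], [-0.0445, 0.0165, 0.0024, -0.0, 0.0, 5.02, 1], [-0.0429, 0.0203, 0.0024, -0.0, 0.0, 5.02, 1]]
```

Request:
carry_out(
  commands=[
    [[-0.039,-0.027,0,0,0,5,1],[-0.041,-0.024,0,0,0,5,1],[-0.043,-0.02,0,0,0,5,1],[-0.045,-0.016,0,0,0,5,1],[-0.046,-0.012,0,0,0,5,1],[-0.047,-0.008,0,0,0,5,1],[-0.047,-0.004,0,0,0,5,1],[-0.047,0,0,0,0,5,1]],
  ],
)

```text
t: 1.35
tool_pos: [503.0, 315.4, 230.4]
ee_rot: [0.55, 0.835, 0.003, -0.002]
contact_force: [0.0, 0.2, -0.3]
finger_gap: 0.1
```

```bash
python3 - <<'E'
from h import *
st(); plan([618,112,180],88.7,6,1)
E
```

```text
t 1.35 p [503.  315.4 230.4] yaw 113.25 tilt z [ 0.     0.006 -1.   ] F [ 0.   0.2 -0.3] gap 0.1 q [-0.82  0.44  0.26  1.92 -0.16  0.8  -0.07]
from [503.  315.4 230.4] rotvec [ 0.08 -0.35 24.55]
[[-0.0388, 0.0042, 0.0082, 0.01, -0.06, 4.09, 1], [-0.0384, 0.007, 0.0082, 0.01, -0.06, 4.09, 1], [-0.0378, 0.0097, 0.0083, 0.01, -0.06, 4.09, 1], [-0.037, 0.0124, 0.0083, 0.01, -0.06, 4.09, 1], [-0.036, 0.015, 0.0083, 0.01, -0.06, 4.09, 1], [-0.0348, 0.0175, 0.0084, 0.01, -0.06, 4.09, 1]]
```

Request:
carry_out(
  commands=[
    [[-0.039,0.004,0.008,0,0,4.2,1],[-0.039,0.007,0.008,0,0,4.2,1],[-0.038,0.01,0.008,0,0,4.2,1],[-0.037,0.013,0.008,0,0,4.2,1],[-0.036,0.015,0.008,0,0,4.2,1],[-0.035,0.018,0.008,0,0,4.2,1],[0,0,0,0,0,0,1]],
  ],
)

```text
t: 2.22
tool_pos: [623.9, 98.1, 181.8]
ee_rot: [0.727, 0.687, 0.004, -0.0]
contact_force: [0.2, 0.3, -0.5]
finger_gap: -0.1
```

```bash
python3 - <<'E'
from h import *
st(); plan([618,114,74],88.7,5,1)
f=grab_frame("top"); crop(f,"top1.png",180,130,420,280,3.3)
f=grab_frame("scene"); crop(f,"scene1.png",130,130,330,280,4)
E
```

```text
t 2.23 p [623.9  98.1 181.8] yaw 86.79 tilt z [ 0.006  0.006 -1.   ] F [ 0.2  0.3 -0.5] gap -0.1 q [-0.48  0.55  0.36  1.88 -0.29  0.75 -0.01]
from [623.9  98.1 181.8] rotvec [ 0.34 -0.37 -1.91]
[[0.003, -0.0015, 0.0216, 0.07, -0.07, -0.38, 1], [0.003, -0.0014, 0.0216, 0.07, -0.07, -0.38, 1], [0.003, -0.0014, 0.0216, 0.07, -0.07, -0.38, 1], [0.0031, -0.0013, 0.0216, 0.07, -0.07, -0.38, 1], [0.0031, -0.0013, 0.0216, 0.07, -0.07, -0.38, 1]]
```

View pics/scene1.png

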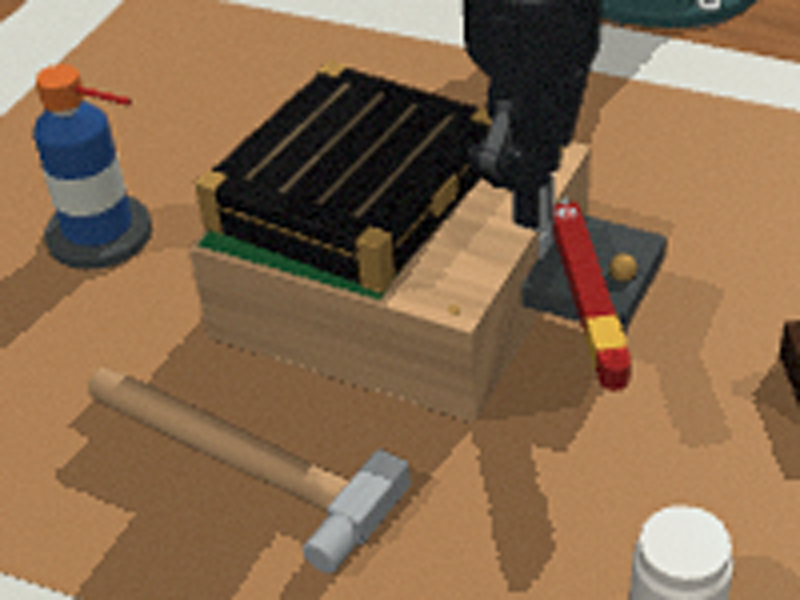

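Request:
carry_out(
  commands=[
    [[0.003,-0.001,0.021,0,0,0,1],[0.003,-0.001,0.021,0,0,0,1],[0.003,-0.001,0.021,0.1,0,0,1],[0.003,-0.001,0.021,0.1,-0.2,0,1],[0.003,-0.001,0.021,0.1,-0.2,0,1],[0,0,0,0,0,0,1]],
  ],
)

```text
t: 3.08
tool_pos: [617.7, 129.1, 73.8]
ee_rot: [0.72, 0.694, 0.003, -0.003]
contact_force: [-0.1, 0.3, 0.6]
finger_gap: -0.3
```

```bash
python3 - <<'E'
from h import *
st()
# arc path of tool centre
h=np.array([499.5,81]); 
for th in np.radians([33,40,50,60,70,80,90,92]):
    u=np.array([np.cos(th),np.sin(th)]);n=np.array([-u[1],u[0]])
    c=h+118*u; print(np.degrees(th).round(),(c-n*26).round(),(c-n*22).round())
E
```

```text
t 3.08 p [617.7 129.1  73.8] yaw 87.86 tilt z [ 0.001  0.008 -1.   ] F [-0.1  0.3  0.6] gap -0.3 q [-0.47  0.7   0.28  1.94 -0.36  0.56  0.02]
33.0 [613. 123.] [610. 127.]
40.0 [607. 137.] [604. 140.]
50.0 [595. 155.] [592. 157.]
60.0 [581. 170.] [578. 172.]
70.0 [564. 183.] [561. 184.]
80.0 [546. 193.] [542. 193.]
90.0 [526. 199.] [522. 199.]
92.0 [521. 200.] [517. 200.]
```

Request:
carry_out(
  commands=[
    [[0.007,-0.007,0,0,0,0,1],[0.007,-0.006,0,0,0,0,1],[0.007,-0.006,0,0,0,0,1],[0.008,-0.006,0,0,0,0,1],[0.007,-0.007,0,0,0,0,1],[0.008,-0.007,0,0,0,0,1],[0.006,-0.008,0,0,0,0,1],[0.006,-0.009,0,0,0,0,1]],
  ],
)

```text
t: 4.08
tool_pos: [595.5, 157.8, 80.1]
ee_rot: [0.727, 0.686, 0.018, 0.035]
contact_force: [10.5, -9.9, -2.5]
finger_gap: -0.2
```

```bash
python3 - <<'E'
from h import *
st()
f=grab_frame("top"); crop(f,"top2.png",180,130,420,280,3.3)
f=grab_frame("scene"); crop(f,"scene2.png",130,130,330,280,4)
E
```

```text
t 4.08 p [595.5 157.8  80.1] yaw 86.6 tilt z [ 0.074 -0.026 -0.997] F [10.5 -9.9 -2.5] gap -0.2 q [-0.59  0.67  0.33  2.01 -0.36  0.45 -0.07]
```

View pics/scene2.png

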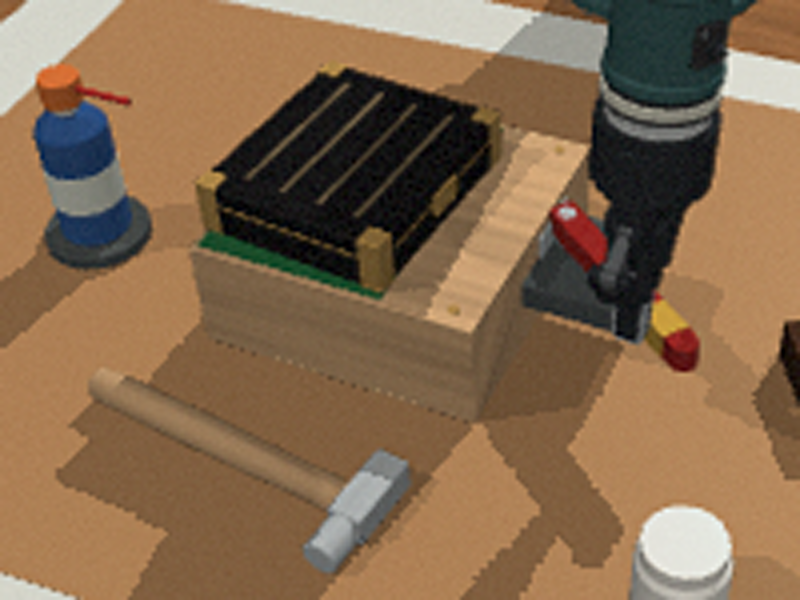

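```bash
python3 - <<'E'
from h import *
plan([561,186,74],88.7,4,1)
E
```

```text
from [595.4 158.1  80.4] rotvec [ 4.3   1.31 -2.02]
[[0.0065, -0.0091, 0.0008, 1.08, 0.33, -0.51, 1], [0.0066, -0.009, 0.001, 1.08, 0.33, -0.51, 1], [0.0066, -0.0089, 0.0012, 1.08, 0.33, -0.51, 1], [0.0067, -0.0089, 0.0014, 1.08, 0.33, -0.51, 1]]
```

Request:
carry_out(
  commands=[
    [[0.008,-0.01,0.003,1.5,0.4,-0.5,1],[0.008,-0.011,0.003,1.5,0.4,-0.5,1],[0.007,-0.011,0.003,1.5,0.4,-0.5,1],[0.006,-0.012,0.003,1.2,0.3,-0.3,1],[0.005,-0.012,0.002,1,0.2,-0.2,1],[0.004,-0.012,0.002,1,0.2,0,1]],
  ],
)

```text
t: 4.92
tool_pos: [594.8, 158.1, 81.1]
ee_rot: [0.728, 0.685, 0.019, 0.033]
contact_force: [14.2, -7.8, -2.1]
finger_gap: 0.1
```

```bash
python3 - <<'E'
from h import *
st();plan([526,199,74],88.7,6,1)
f=grab_frame("top"); crop(f,"top3.png",180,130,420,280,3.3)
E
```

```text
t 4.92 p [594.8 158.1  81.1] yaw 86.5 tilt z [ 0.073 -0.022 -0.997] F [14.2 -7.8 -2.1] gap 0.1 q [-0.58  0.66  0.33  2.01 -0.36  0.45 -0.07]
from [594.8 158.1  81.1] rotvec [ 4.26  1.07 -2.17]
[[0.0061, -0.0119, 0.0002, 0.71, 0.18, -0.36, 1], [0.0062, -0.0119, 0.0004, 0.71, 0.18, -0.36, 1], [0.0063, -0.0118, 0.0005, 0.71, 0.18, -0.36, 1], [0.0064, -0.0118, 0.0007, 0.71, 0.18, -0.36, 1], [0.0064, -0.0117, 0.0008, 0.71, 0.18, -0.36, 1], [0.0065, -0.0117, 0.001, 0.71, 0.18, -0.36, 1]]
```

View pics/top3.png

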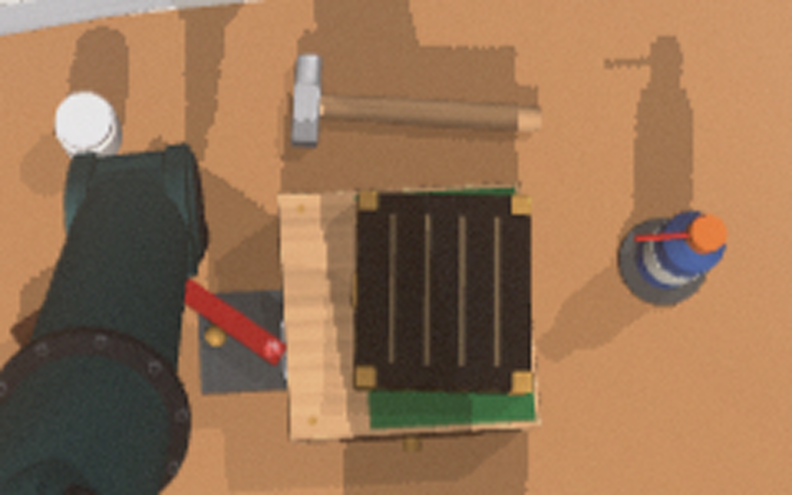

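Request:
carry_out(
  commands=[
    [[0.012,-0.015,0.008,4,1,-1,1],[0.012,-0.016,0.008,4,1,-1,1],[0.012,-0.017,0.006,3,1,-1,1]],
  ],
)

```text
t: 5.35
tool_pos: [596.1, 161.7, 75.5]
ee_rot: [0.718, 0.695, -0.005, -0.012]
contact_force: [17.2, -19.8, 4.7]
finger_gap: -0.1
```

```bash
python3 - <<'E'
from h import *
st()
f=grab_frame("top"); crop(f,"top4.png",180,130,420,280,3.3)
f=grab_frame("scene"); crop(f,"scene4.png",200,130,330,280,4)
E
```

```text
t 5.35 p [596.1 161.7  75.5] yaw 88.13 tilt z [-0.024  0.01  -1.   ] F [ 17.2 -19.8   4.7] gap -0.1 q [-0.52  0.69  0.28  1.95 -0.36  0.57 -0.02]
```

View pics/scene4.png

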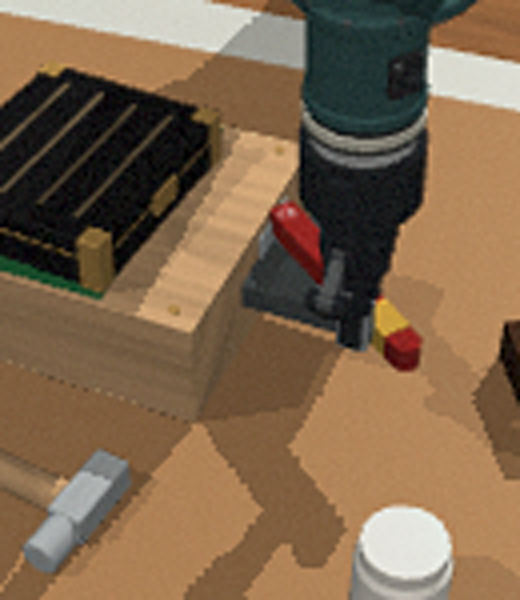

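```bash
python3 - <<'E'
from h import *
g=grab_frame("scene")
Q=lambda a,b,z: onz(g,200+(a+.5)/4-.5,130+(b+.5)/4-.5,z)
h=np.array([499.5,81])
p=Q(402,345,89);print(p,p[:2]-h,np.hypot(*(p[:2]-h)),np.arctan2(*(p[:2]-h)[::-1])+.02)
b=onz(grab_frame("top"),180+215/3.3,130+337/3.3,66)[:2]-h;print(b,np.hypot(*b),np.arctan2(*b[::-1])+.02)
st()
E
```

```text
[597.7003243  195.03026052  89.        ] [ 98.2003243  114.03026052] 150.48655756270637 0.8798486843282344
[16.45027113 48.77744972] 51.47670367925465 1.2655235210577371
t 5.55 p [596.1 161.7  75.4] yaw 88.11 tilt z [-0.023  0.01  -1.   ] F [ 15.8 -20.1   7.3] gap 0.0 q [-0.52  0.69  0.28  1.95 -0.36  0.57 -0.02]
```

View pics/top4.png

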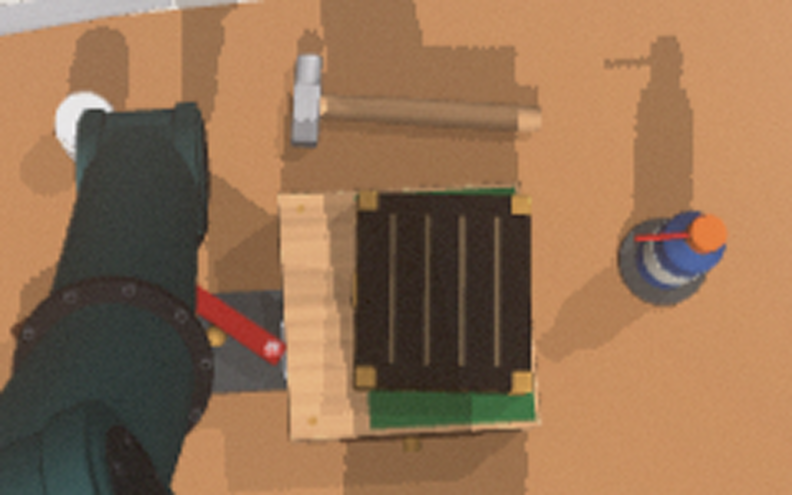

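```bash
python3 - <<'E'
from h import *
f=grab_frame("wrist"); cv2.imwrite("pics/w4.png",f["color"][:,:,::-1])
f=grab_frame("scene"); crop(f,"scene4b.png",225,150,335,240,7)
E
```

```text
(no output)
```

View pics/w4.png

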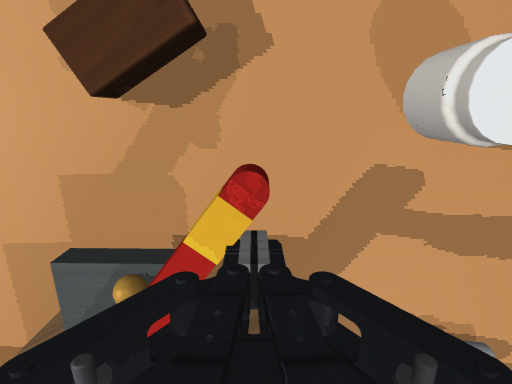

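View pics/scene4b.png

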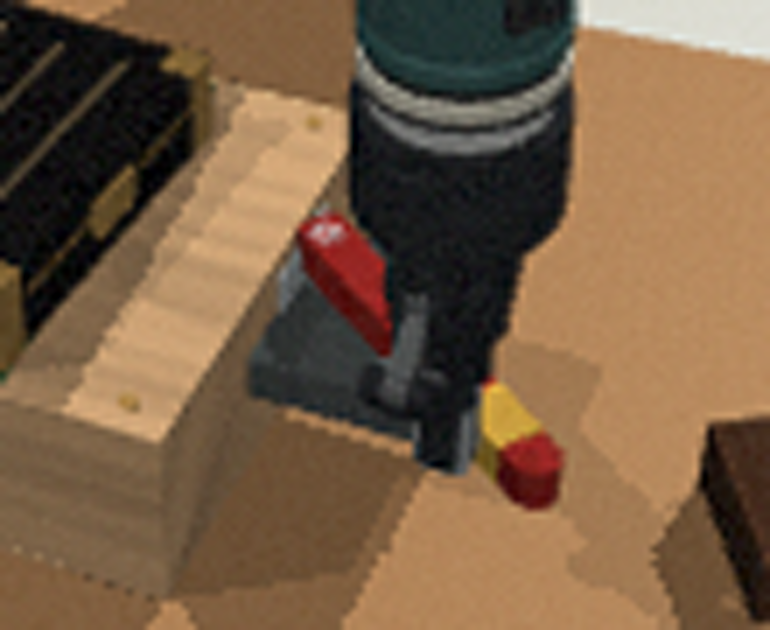

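```bash
python3 - <<'E'
from h import *
g=grab_frame("scene")
o,d=ray(g,225+390/7,150+390/7)
for z in (90,100,110,120,130,140,150): print(z,(onz(g,225+390/7,150+390/7,z)-np.array([596,162,0])).round(0))
w=grab_frame("wrist");H=np.array(w["hand_eye"])
for u,v in [(180,285),(325,285),(255,235),(330,310),(275,268)]:
    d=H[:3,:3]@np.array([(u-w["cx"])/w["fx"],-(v-w["cy"])/w["fy"],-1]);o=H[:3,3]
    print(u,v,[ (zz,(o+d*(zz-o[2])/d[2])[:2].round(0).tolist()) for zz in (0,-20,-35,-50,-70)])
st()
E
```

```text
90 [-16. -26.  90.]
100 [ -5. -23. 100.]
110 [  5. -20. 110.]
120 [ 15. -17. 120.]
130 [ 25. -14. 130.]
140 [ 35. -10. 140.]
150 [ 45.  -7. 150.]
180 285 [(0, [-26.0, -42.0]), (-20, [-13.0, -36.0]), (-35, [-3.0, -31.0]), (-50, [8.0, -27.0]), (-70, [21.0, -21.0])]
325 285 [(0, [-26.0, 40.0]), (-20, [-13.0, 35.0]), (-35, [-3.0, 31.0]), (-50, [8.0, 26.0]), (-70, [21.0, 21.0])]
255 235 [(0, [5.0, 1.0]), (-20, [14.0, 1.0]), (-35, [21.0, 1.0]), (-50, [28.0, 1.0]), (-70, [37.0, 0.0])]
330 310 [(0, [-43.0, 45.0]), (-20, [-27.0, 38.0]), (-35, [-15.0, 34.0]), (-50, [-3.0, 29.0]), (-70, [13.0, 23.0])]
275 268 [(0, [-15.0, 12.0]), (-20, [-3.0, 10.0]), (-35, [6.0, 9.0]), (-50, [15.0, 8.0]), (-70, [27.0, 6.0])]
t 5.75 p [596.  161.7  75.4] yaw 88.11 tilt z [-0.023  0.01  -1.   ] F [ 16.  -19.4   7.6] gap -0.0 q [-0.52  0.69  0.28  1.95 -0.36  0.57 -0.02]
```

Request:
carry_out(
  commands=[
    [[-0.015,0.012,0,-0.5,0,0,1],[-0.02,0.02,-0.01,-0.5,0,0,1],[-0.02,0.03,-0.03,0,0,0,1],[0,0.05,-0.03,0,0,0,1]],
  ],
)

```text
t: 6.25
tool_pos: [704.0, 99.7, 145.0]
ee_rot: [0.719, 0.695, -0.002, -0.009]
contact_force: [0.4, 0.7, 0.1]
finger_gap: -0.1
```

```bash
python3 - <<'E'
from h import *
st()
f=grab_frame("top"); crop(f,"top5.png",200,170,280,270,6)
f=grab_frame("scene"); crop(f,"scene5.png",240,150,330,240,6)
E
```

```text
t 6.25 p [704.   99.7 145. ] yaw 88.07 tilt z [-0.015  0.01  -1.   ] F [0.4 0.7 0.1] gap -0.1 q [-0.41  0.69  0.33  1.7  -0.31  0.81  0.03]
```

View pics/top5.png

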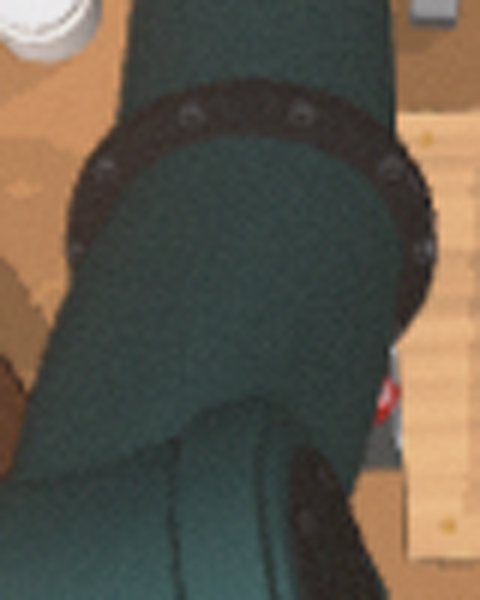

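View pics/scene5.png

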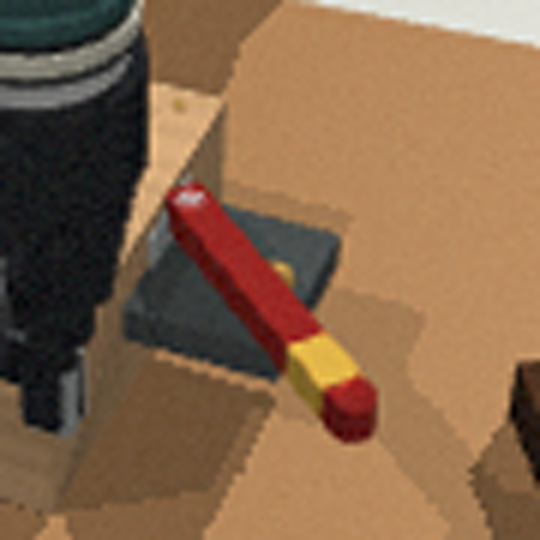

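```bash
python3 - <<'E'
from h import *
plan([622,168,110],88.7,4,1);plan([622,168,76],88.7,4,1)
E
```

```text
from [713.5 101.6 149.2] rotvec [ 0.12 -0.68 -0.53]
[[0.0157, -0.0234, 0.0099, 0.03, -0.17, -0.13, 1], [0.0158, -0.0234, 0.0099, 0.03, -0.17, -0.13, 1], [0.0159, -0.0233, 0.0099, 0.03, -0.17, -0.13, 1], [0.016, -0.0233, 0.0098, 0.03, -0.17, -0.13, 1]]
from [713.5 101.6 149.2] rotvec [ 0.12 -0.68 -0.53]
[[0.0156, -0.0234, 0.0184, 0.03, -0.17, -0.13, 1], [0.0158, -0.0234, 0.0184, 0.03, -0.17, -0.13, 1], [0.0159, -0.0233, 0.0184, 0.03, -0.17, -0.13, 1], [0.016, -0.0233, 0.0183, 0.03, -0.17, -0.13, 1]]
```

Request:
carry_out(
  commands=[
    [[0.016,-0.023,0.01,0,-0.2,-0.1,1],[0.016,-0.023,0.01,0,-0.2,-0.1,1],[0.016,-0.023,0.01,0,-0.2,-0.1,1],[0.012,-0.018,0.01,0,-0.2,-0.1,1],[0,0,0.017,0,0,0,1],[0,0,0.01,0,0,0,1],[0,0,0.005,0,0,0,1]],
  ],
)

```text
t: 7.22
tool_pos: [623.0, 169.3, 74.1]
ee_rot: [0.714, 0.7, -0.001, -0.003]
contact_force: [-0.2, -0.3, -0.8]
finger_gap: -0.1
```

```bash
python3 - <<'E'
from h import *
st()
E
```

```text
t 7.22 p [623.  169.3  74.1] yaw 88.84 tilt z [-0.006  0.003 -1.   ] F [-0.2 -0.3 -0.8] gap -0.1 q [-0.53  0.71  0.29  1.9  -0.35  0.59 -0.03]
```

Request:
carry_out(
  commands=[
    [[0.006,-0.008,0,0,0,0,1],[0.01,-0.012,0,0.5,0.3,0,1],[0.013,-0.016,0.002,2,0.5,0,1],[0.014,-0.018,0.003,3,1,0,1],[0.014,-0.018,0.003,3,1,0,1]],
  ],
)

```text
t: 7.85
tool_pos: [569.0, 212.6, 72.2]
ee_rot: [0.718, 0.693, -0.028, -0.057]
contact_force: [3.6, -2.6, 0.9]
finger_gap: -0.0
```

```bash
python3 - <<'E'
from h import *
st()
f=grab_frame("scene"); crop(f,"scene6.png",225,150,335,240,7)
E
```

```text
t 7.85 p [569.  212.6  72.2] yaw 87.89 tilt z [-0.119  0.042 -0.992] F [ 3.6 -2.6  0.9] gap -0.0 q [-0.56  0.7   0.25  1.92 -0.39  0.67 -0.07]
```

View pics/scene6.png

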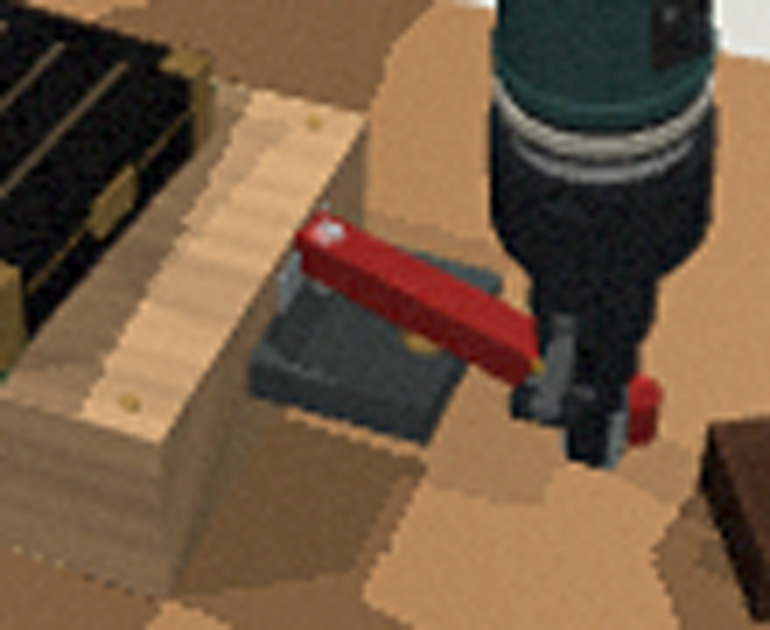

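```bash
python3 - <<'E'
from h import *
plan([540,222,76],88.7,4,1)
E
```

```text
from [566.7 215.4  71.9] rotvec [-7.22 -2.41 -0.6 ]
[[0.0014, -0.0068, -0.0001, -1.8, -0.6, -0.15, 1], [0.0015, -0.0068, -0.0003, -1.8, -0.6, -0.15, 1], [0.0015, -0.0068, -0.0006, -1.8, -0.6, -0.15, 1], [0.0015, -0.0067, -0.0008, -1.8, -0.6, -0.15, 1]]
```

Request:
carry_out(
  commands=[
    [[0.001,-0.008,0,-1.8,-0.6,0,1],[0.001,-0.009,-0.001,-1.8,-0.6,0,1],[0.001,-0.01,-0.001,-1,-0.6,0,1],[0.001,-0.01,0,-0.5,-0.3,0,1],[0,-0.012,0,0,0,0,1],[0,-0.013,0,0.5,0,0,1]],
  ],
)

```text
t: 8.65
tool_pos: [522.8, 224.2, 82.4]
ee_rot: [0.72, 0.694, 0.004, -0.004]
contact_force: [5.1, -0.6, 8.2]
finger_gap: -0.1
```

```bash
python3 - <<'E'
from h import *
st()
f=grab_frame("scene"); crop(f,"scene7.png",225,150,335,240,7)
E
```

```text
t 8.65 p [522.8 224.2  82.4] yaw 87.92 tilt z [ 0.001  0.012 -1.   ] F [ 5.1 -0.6  8.2] gap -0.1 q [-0.68  0.63  0.28  2.08 -0.39  0.48 -0.14]
```

View pics/scene7.png

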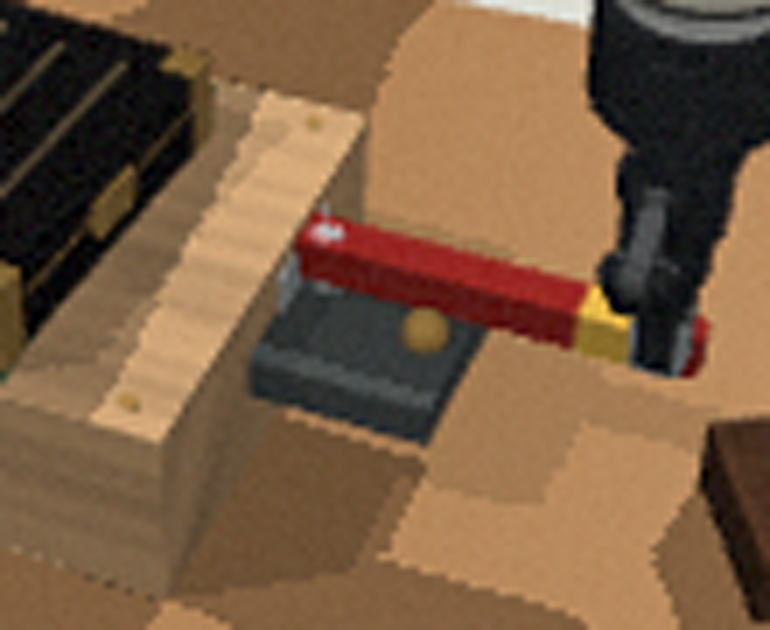

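Request:
carry_out(
  commands=[
    [[0,-0.014,0,1,0,0,1],[0,-0.016,0,1,0,0,1],[0,0,0,0,0,0,1],[0,0.02,-0.005,0,0,0,1],[0,0.02,-0.03,0,0,0,1],[-0.02,0.02,-0.04,0,0,0,1],[-0.04,0.02,-0.04,0,0,0,1]],
  ],
)

```text
t: 9.57
tool_pos: [590.1, 162.9, 201.4]
ee_rot: [0.719, 0.695, 0.01, -0.002]
contact_force: [0.1, -0.3, 1.2]
finger_gap: -0.2
```

```bash
python3 - <<'E'
from h import *
st()
f=grab_frame("scene"); crop(f,"scene8.png",225,150,335,240,7)
f=grab_frame("top"); crop(f,"top8.png",180,130,420,280,3.3)
E
```

```text
t 9.57 p [590.1 162.9 201.4] yaw 88.07 tilt z [ 0.012  0.017 -1.   ] F [ 0.1 -0.3  1.2] gap -0.2 q [-0.61  0.5   0.38  1.92 -0.29  0.75 -0.1 ]
```

View pics/scene8.png

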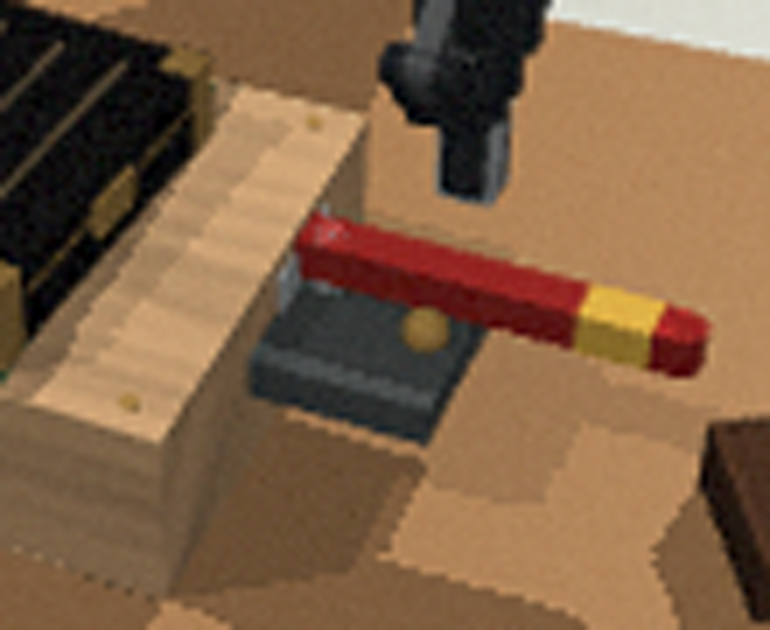

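View pics/top8.png

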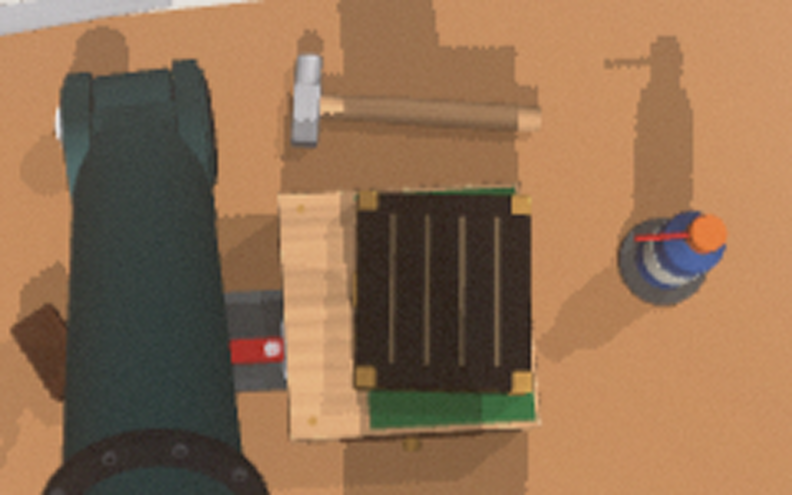

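```bash
python3 - <<'E'
from h import *
st();plan([535,-182,215],88.8,8,-1)
f=grab_frame("top")
P=lambda a,b,z: onz(f,180+(a+.5)/3.3-.5,130+(b+.5)/3.3-.5,z)
print(P(637,239,150))
E
```

```text
t 9.68 p [595.5 155.  205.6] yaw 87.35 tilt z [ 0.024  0.015 -1.   ] F [ 0.9 -0.5  0.3] gap -0.3 q [-0.6   0.5   0.39  1.92 -0.28  0.75 -0.1 ]
from [595.5 155.  205.6] rotvec [ 1.32 -0.9  -1.46]
[[-0.0424, -0.0056, -0.002, 0.17, -0.11, -0.18, -1], [-0.0424, -0.0057, -0.0019, 0.17, -0.11, -0.18, -1], [-0.0424, -0.0058, -0.0018, 0.17, -0.11, -0.18, -1], [-0.0424, -0.006, -0.0017, 0.17, -0.11, -0.18, -1], [-0.0423, -0.0061, -0.0016, 0.17, -0.11, -0.18, -1], [-0.0423, -0.0063, -0.0015, 0.17, -0.11, -0.18, -1], [-0.0423, -0.0064, -0.0014, 0.17, -0.11, -0.18, -1], [-0.0423, -0.0065, -0.0013, 0.17, -0.11, -0.18, -1]]
[ 561.43831355 -237.75428378  150.        ]
```

Request:
carry_out(
  commands=[
    [[-0.042,-0.006,-0.002,0.2,-0.1,-0.2,-1],[-0.042,-0.006,-0.002,0.2,-0.1,-0.2,-1],[-0.042,-0.006,-0.002,0.2,-0.1,-0.2,-1],[-0.042,-0.006,-0.002,0.2,-0.1,-0.2,-1],[-0.042,-0.006,-0.002,0.2,-0.1,-0.2,-1],[-0.042,-0.006,-0.002,0.2,-0.1,-0.2,-1],[-0.038,-0.006,-0.001,0.1,-0.1,-0.2,-1],[-0.03,-0.006,0,0,0,0,-1]],
  ],
)

```text
t: 10.72
tool_pos: [522.1, -152.2, 201.8]
ee_rot: [0.706, 0.708, -0.006, -0.018]
contact_force: [-0.7, -0.9, 0.0]
finger_gap: 85.2
```

```bash
python3 - <<'E'
from h import *
st();plan([535,-180,150],88.8,3,-1)
f=grab_frame("wrist"); cv2.imwrite("pics/w9.png",f["color"][:,:,::-1])
f=grab_frame("scene"); crop(f,"scene9.png",130,100,330,250,4)
f=grab_frame("top"); crop(f,"top9.png",180,130,420,280,3.3)
E
```

```text
t 10.72 p [ 522.1 -152.2  201.8] yaw 90.15 tilt z [-0.034  0.016 -0.999] F [-0.7 -0.9  0. ] gap 85.2 q [-0.09  0.44  0.39  2.03 -0.25  0.75  0.47]
from [ 522.1 -152.2  201.8] rotvec [-1.97 -0.93  1.37]
[[-0.0096, 0.0048, 0.0169, -0.66, -0.31, 0.46, -1], [-0.0094, 0.0047, 0.0171, -0.66, -0.31, 0.46, -1], [-0.0093, 0.0046, 0.0172, -0.66, -0.31, 0.46, -1]]
```

View pics/top9.png

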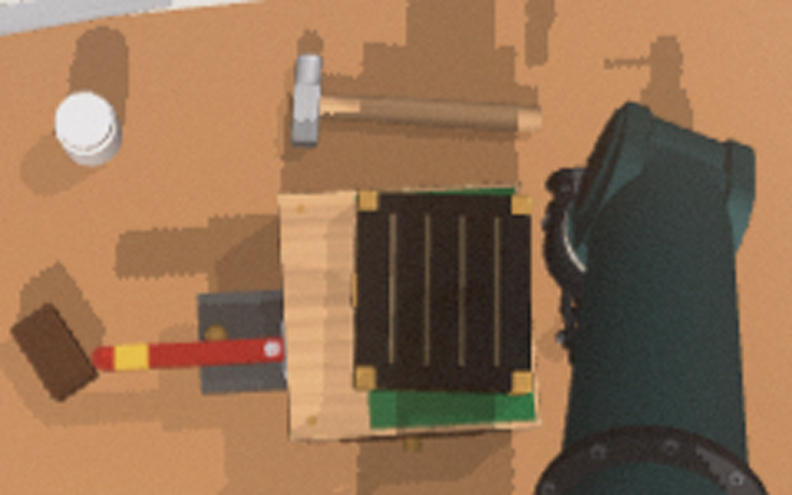

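View pics/scene9.png

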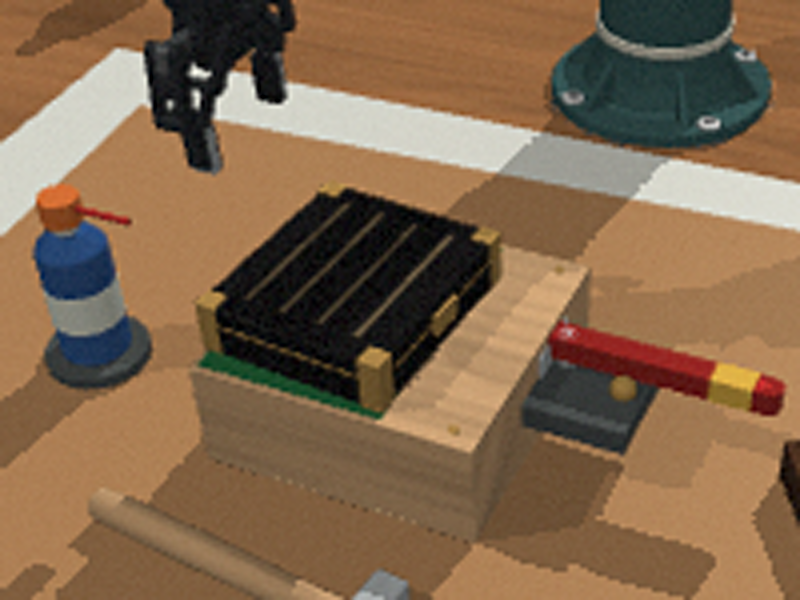

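View pics/w9.png

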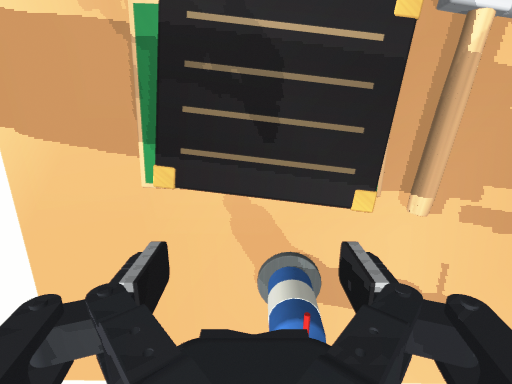

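```bash
cat >> h.py <<'E'
def wz(w,s,u,v,z):
    H=np.array(w["hand_eye"]);R=Ro.from_quat(s["ee_rot"]).as_matrix();p=np.array(s["tool_pos"])
    d=R@H[:3,:3]@np.array([(u-w["cx"])/w["fx"],-(v-w["cy"])/w["fy"],-1]);o=R@H[:3,3]+p
    return o+d*(z-o[2])/d[2]
E
python3 - <<'E'
from h import *
s=get_state();w=grab_frame("wrist");cv2.imwrite("pics/w10.png",w["color"][:,:,::-1])
st()
for u,v in [(152,187),(373,211)]: print(wz(w,s,u,v,132))
f=grab_frame("top")
P=lambda a,b,z: onz(f,180+(a+.5)/3.3-.5,130+(b+.5)/3.3-.5,z)
d=P(104,357.5,89)-P(272,348.5,89);print(np.arctan2(d[1],d[0])-np.pi/2,np.linalg.norm(d))
plan([535,-182,150],88.8,3,-1)
E
```

```text
t 10.93 p [ 522.8 -151.2  202. ] yaw 90.12 tilt z [-0.034  0.017 -0.999] F [0.1 0.2 0.3] gap 85.4 q [-0.09  0.44  0.39  2.03 -0.25  0.75  0.47]
[ 441.24445554 -140.32213914  132.        ]
[ 611.36215189 -157.84800144  132.        ]
-0.02795140822423936 148.80302378359275
from [ 523.5 -150.5  202.2] rotvec [-1.89 -0.93  1.44]
[[-0.0108, 0.0044, 0.0171, -0.63, -0.31, 0.48, -1], [-0.0107, 0.0043, 0.0172, -0.63, -0.31, 0.48, -1], [-0.0106, 0.0042, 0.0173, -0.63, -0.31, 0.48, -1]]
```

View pics/w10.png

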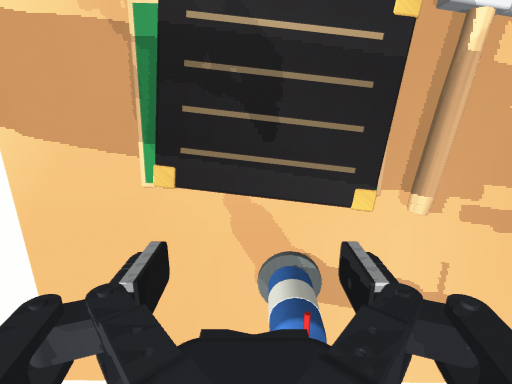

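Request:
carry_out(
  commands=[
    [[-0.011,0.002,0.012,-0.6,-0.3,0.5,-1],[-0.011,0.002,0.016,-0.6,-0.3,0.5,-1],[-0.01,0.002,0.018,-0.6,-0.3,0.4,-1],[0,0,0.02,0,0,0,-1],[0,0,0.015,0,0,0,-1]],
  ],
)

```text
t: 11.6
tool_pos: [530.2, -176.7, 115.3]
ee_rot: [0.711, 0.703, 0.001, -0.001]
contact_force: [0.3, 0.9, -0.4]
finger_gap: 85.5
```

```bash
python3 - <<'E'
from h import *
st();plan([530,-182,86],88.6,2,-1)
E
```

```text
t 11.6 p [ 530.2 -176.7  115.3] yaw 89.39 tilt z [-0.     0.002 -1.   ] F [ 0.3  0.9 -0.4] gap 85.5 q [ 0.01  0.57  0.32  2.08 -0.34  0.54  0.57]
from [ 530.2 -176.7  115.3] rotvec [-0.01 -0.12  0.79]
[[-0.0027, -0.0001, 0.0146, -0.0, -0.06, 0.39, -1], [-0.0027, -0.0001, 0.0146, -0.0, -0.06, 0.39, -1]]
```

Request:
carry_out(
  commands=[
    [[-0.004,0,0.012,0,0,0.4,-1],[0,0,0.009,0,0,0.4,-1],[0,0,0.003,0,0,0,-1]],
  ],
)

```text
t: 11.98
tool_pos: [529.9, -179.9, 88.5]
ee_rot: [0.716, 0.699, 0.0, -0.002]
contact_force: [0.4, -0.6, 0.1]
finger_gap: 85.8
```

```bash
python3 - <<'E'
from h import *
st()
w=grab_frame("wrist");cv2.imwrite("pics/w11.png",w["color"][:,:,::-1])
f=grab_frame("scene"); crop(f,"scene11.png",130,100,330,250,4)
E
```

```text
t 11.97 p [ 529.9 -179.9   88.5] yaw 88.61 tilt z [-0.002  0.003 -1.   ] F [ 0.4 -0.6  0.1] gap 85.8 q [ 0.04  0.61  0.29  2.09 -0.37  0.49  0.58]
```

View pics/w11.png

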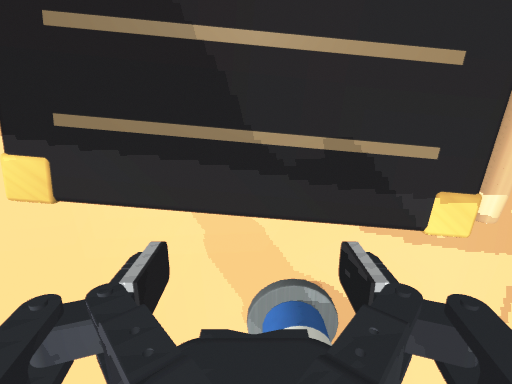

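View pics/scene11.png

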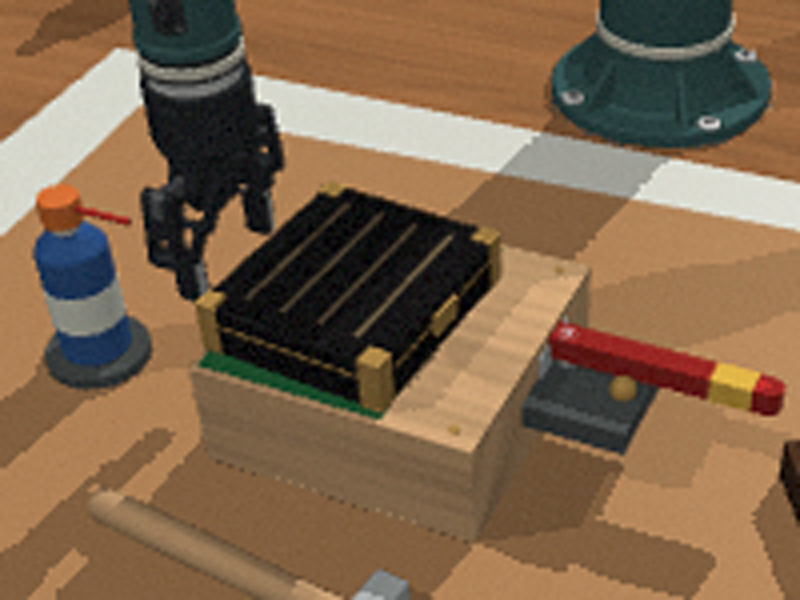

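Request:
carry_out(
  commands=[
    [[0.008,0,0,0,0,0,-1],[0.009,0,0,0,0,0,-1],[0.01,0,0,0,0,0,-1],[0.01,0,0,0,0,0,-1],[0.01,0,0,0,0,0,-1]],
  ],
)

```text
t: 12.7
tool_pos: [532.9, -132.4, 90.7]
ee_rot: [0.716, 0.698, 0.001, 0.002]
contact_force: [0.6, -2.2, -1.3]
finger_gap: 85.6
```

```bash
python3 - <<'E'
from h import *
st();plan([530,-100,87],88.6,8,-1)
f=grab_frame("scene"); crop(f,"scene12.png",130,100,330,250,4)
E
```

```text
t 12.7 p [ 532.9 -132.4   90.7] yaw 88.51 tilt z [ 0.004 -0.001 -1.   ] F [ 0.6 -2.2 -1.3] gap 85.6 q [-0.06  0.6   0.3   2.12 -0.38  0.47  0.51]
from [ 532.9 -132.4   90.7] rotvec [ 0.21  0.05 -0.09]
[[0.004, -0.0005, 0.0005, 0.03, 0.01, -0.01, -1], [0.004, -0.0005, 0.0005, 0.03, 0.01, -0.01, -1], [0.004, -0.0005, 0.0005, 0.03, 0.01, -0.01, -1], [0.004, -0.0005, 0.0005, 0.03, 0.01, -0.01, -1], [0.004, -0.0005, 0.0005, 0.03, 0.01, -0.01, -1], [0.004, -0.0005, 0.0005, 0.03, 0.01, -0.01, -1], [0.004, -0.0005, 0.0005, 0.03, 0.01, -0.01, -1], [0.004, -0.0005, 0.0005, 0.03, 0.01, -0.01, -1]]
```

View pics/scene12.png

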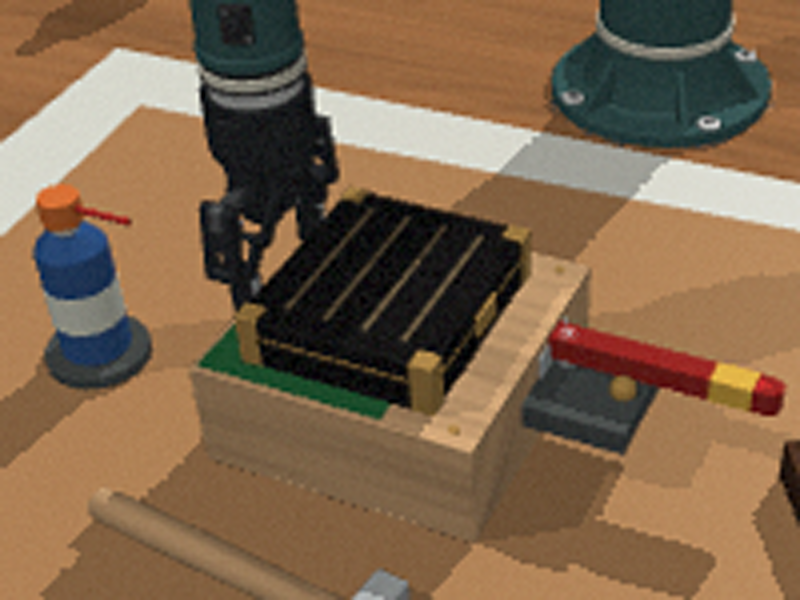

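Request:
carry_out(
  commands=[
    [[0.01,0,0.001,0,0,0,-1],[0.01,0,0.001,0,0,0,-1],[0.01,0,0.001,0,0,0,-1],[0.01,0,0.001,0.1,0,0,-1],[0.01,0,0,0.1,0,0,-1],[0.01,0,0,0,0,0,-1],[0.01,0,0,0,0,0,-1]],
  ],
)

```text
t: 13.62
tool_pos: [536.0, -60.9, 87.8]
ee_rot: [0.717, 0.697, -0.0, 0.003]
contact_force: [0.3, -5.0, 4.3]
finger_gap: 85.2
```

```bash
python3 - <<'E'
from h import *
s=get_state();st();plan([530,0,88],88.6,8,-1)
w=grab_frame("wrist");cv2.imwrite("pics/w13.png",w["color"][:,:,::-1])
f=grab_frame("scene"); crop(f,"scene13.png",130,100,330,250,4)
E
```

```text
t 13.62 p [536.  -60.9  87.8] yaw 88.42 tilt z [ 0.004 -0.005 -1.   ] F [ 0.3 -5.   4.3] gap 85.2 q [-0.2   0.6   0.32  2.14 -0.4   0.45  0.4 ]
from [536.  -60.9  87.8] rotvec [ 0.22  0.26 -0.18]
[[0.0076, -0.001, -0.0001, 0.03, 0.03, -0.02, -1], [0.0076, -0.001, -0.0001, 0.03, 0.03, -0.02, -1], [0.0076, -0.001, -0.0001, 0.03, 0.03, -0.02, -1], [0.0076, -0.001, -0.0, 0.03, 0.03, -0.02, -1], [0.0076, -0.0009, -0.0, 0.03, 0.03, -0.02, -1], [0.0076, -0.0009, -0.0, 0.03, 0.03, -0.02, -1], [0.0076, -0.0009, -0.0, 0.03, 0.03, -0.02, -1], [0.0076, -0.0009, -0.0, 0.03, 0.03, -0.02, -1]]
```

View pics/w13.png

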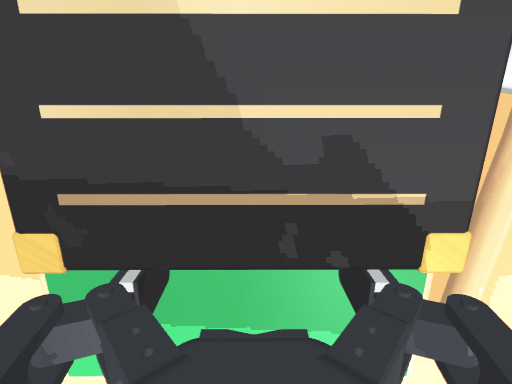

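View pics/scene13.png

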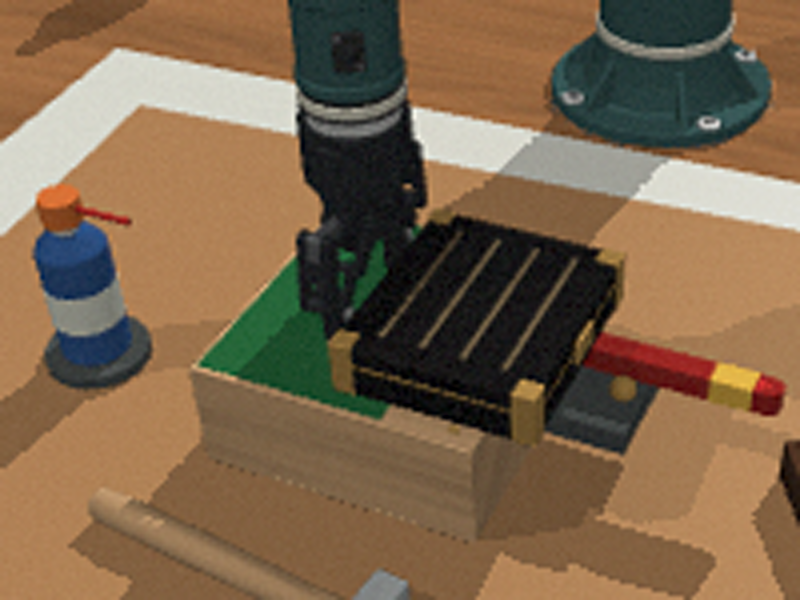

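```bash
python3 - <<'E'
from h import *
s=get_state();st();w=grab_frame("wrist")
for u,v in [(25,272),(465,270)]: print(wz(w,s,u,v,132.5))
f=grab_frame("scene")
print([onz(f,130+a/4,100+b/4,90).round(0) for a,b in [(386,414)]], "pad edge +x end; expected (632,-2)")
E
```

```text
t 13.72 p [535.8 -58.6  87.5] yaw 88.56 tilt z [ 0.002 -0.002 -1.   ] F [ 0.3 -0.7  0.2] gap 85.3 q [-0.2   0.6   0.31  2.14 -0.4   0.45  0.4 ]
[448.8668816  -46.11775734 132.5       ]
[616.60485164 -49.70242068 132.5       ]
[array([625.,  -3.,  90.])] pad edge +x end; expected (632,-2)
```

Request:
carry_out(
  commands=[
    [[0.008,0,0,0,0,0,-1],[0.01,0,0,0,0,0,-1],[0.01,0,0,0,0,0,-1],[0.01,0,0,0,0,0,-1],[0.009,0,0,0,0,0,-1]],
  ],
)

```text
t: 14.45
tool_pos: [536.5, -12.7, 87.4]
ee_rot: [0.717, 0.697, -0.001, 0.003]
contact_force: [-0.1, -4.4, 2.6]
finger_gap: 85.5
```

```bash
python3 - <<'E'
from h import *
s=get_state();st();w=grab_frame("wrist");cv2.imwrite("pics/w14.png",w["color"][:,:,::-1])
f=grab_frame("scene"); crop(f,"scene14.png",130,100,330,250,4)
E
```

```text
t 14.45 p [536.5 -12.7  87.4] yaw 88.33 tilt z [ 0.002 -0.005 -1.   ] F [-0.1 -4.4  2.6] gap 85.5 q [-0.3   0.6   0.33  2.14 -0.42  0.45  0.32]
```

View pics/w14.png

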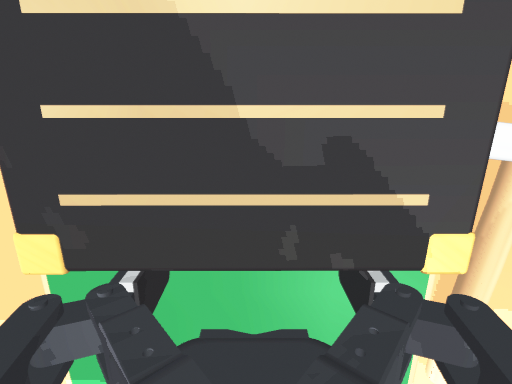

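View pics/scene14.png

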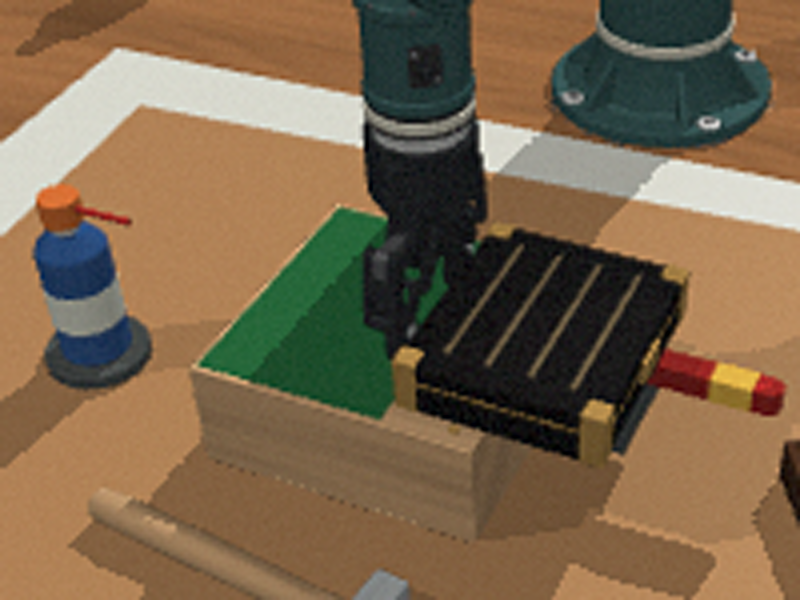

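Request:
carry_out(
  commands=[
    [[0.008,0,0,0,0,0,-1],[0.006,0,0,0,0,0,-1],[0,0,0,0,0,0,-1]],
  ],
)

```text
t: 14.92
tool_pos: [536.4, 4.7, 86.7]
ee_rot: [0.716, 0.698, -0.001, 0.001]
contact_force: [0.7, -2.2, 0.7]
finger_gap: 85.5
```

```bash
python3 - <<'E'
from h import *
s=get_state();st();w=grab_frame("wrist");cv2.imwrite("pics/w15.png",w["color"][:,:,::-1])
f=grab_frame("scene"); crop(f,"scene15.png",190,140,310,230,6.5)
for u,v in [(25,272),(465,270)]: print(wz(w,s,u,v,132.5))
E
```

```text
t 14.93 p [536.4   4.7  86.7] yaw 88.48 tilt z [ 0.001 -0.003 -1.   ] F [ 0.7 -2.2  0.7] gap 85.5 q [-0.33  0.6   0.33  2.14 -0.42  0.45  0.3 ]
[450.1354019   17.66919427 132.5       ]
[616.64625205  14.04315022 132.5       ]
```

View pics/scene15.png

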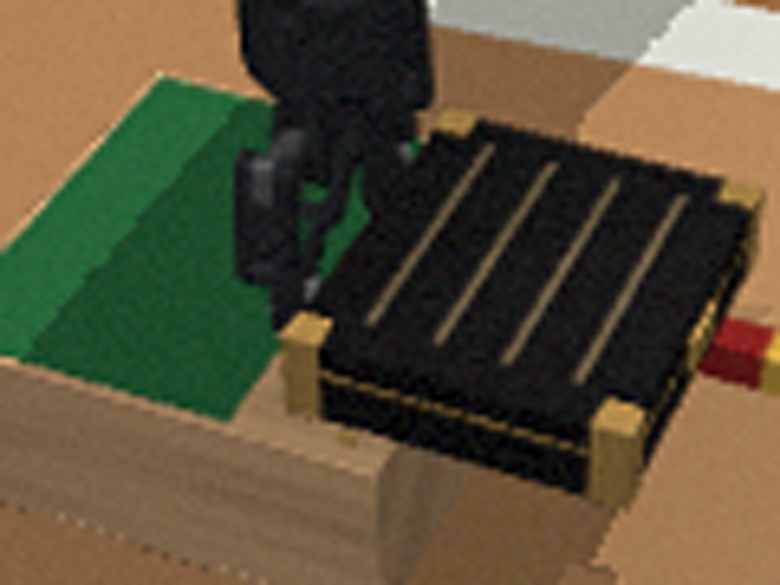

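View pics/w15.png

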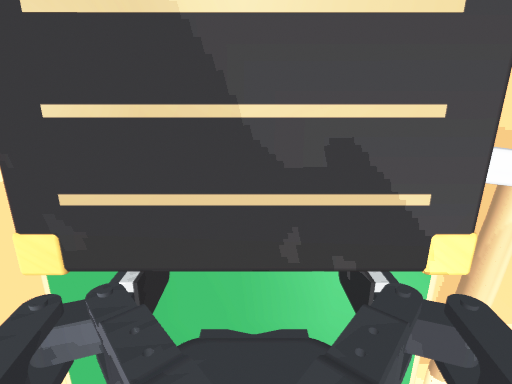

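Request:
carry_out(
  commands=[
    [[-0.012,0,0,0,0,0,-1],[-0.02,0,0,0,0,0,-1],[-0.03,0,-0.03,0,0,0,-1],[-0.03,0,-0.04,0,0,0,-1],[-0.03,0,-0.045,0,0,0,1],[-0.035,0,-0.025,0,0,0,1],[-0.04,0,0,0,0,0,1],[0,0,0,0,0,0,1]],
  ],
)

```text
t: 16.02
tool_pos: [528.3, -199.8, 230.1]
ee_rot: [0.717, 0.698, -0.001, -0.002]
contact_force: [-0.5, -0.5, -0.7]
finger_gap: 12.7
```

```bash
python3 - <<'E'
from h import *
s=get_state();st();w=grab_frame("wrist");cv2.imwrite("pics/w16.png",w["color"][:,:,::-1])
f=grab_frame("scene"); crop(f,"scene16.png",130,100,330,250,4)
f=grab_frame("top"); crop(f,"top16.png",180,130,420,280,3.3)
plan([560,-297,225],88.7,6,1)
E
```

```text
t 16.02 p [ 528.3 -199.8  230.1] yaw 88.46 tilt z [-0.005  0.001 -1.   ] F [-0.5 -0.5 -0.7] gap 12.7 q [-0.06  0.43  0.46  1.99 -0.26  0.79  0.53]
from [ 529.  -194.5  228.9] rotvec [-0.42 -0.26  0.16]
[[-0.017, 0.0055, 0.0005, -0.07, -0.04, 0.03, 1], [-0.017, 0.0055, 0.0005, -0.07, -0.04, 0.03, 1], [-0.017, 0.0055, 0.0006, -0.07, -0.04, 0.03, 1], [-0.017, 0.0055, 0.0006, -0.07, -0.04, 0.03, 1], [-0.017, 0.0055, 0.0006, -0.07, -0.04, 0.03, 1], [-0.017, 0.0056, 0.0006, -0.07, -0.04, 0.03, 1]]
```

View pics/w16.png

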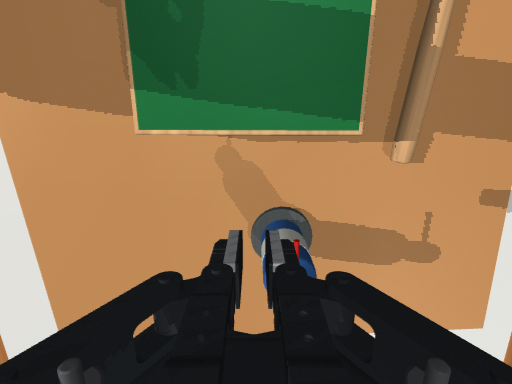

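View pics/scene16.png

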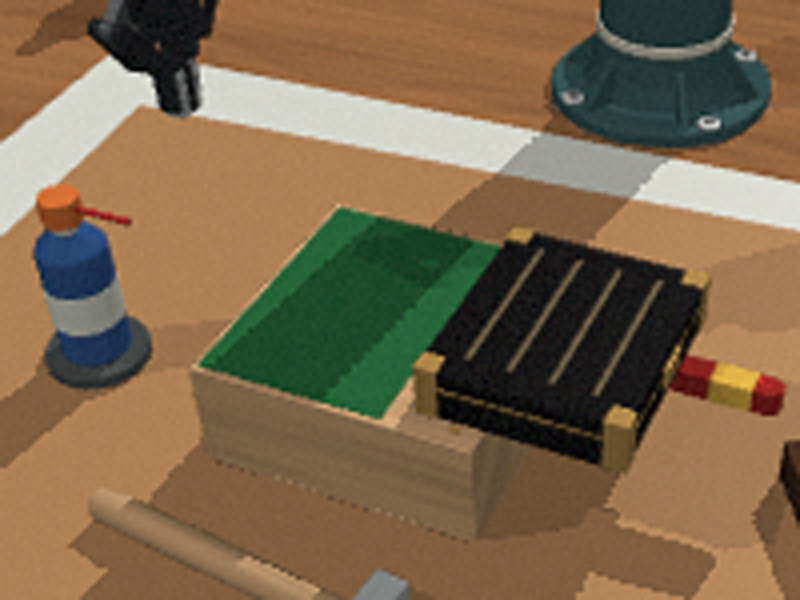

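View pics/top16.png

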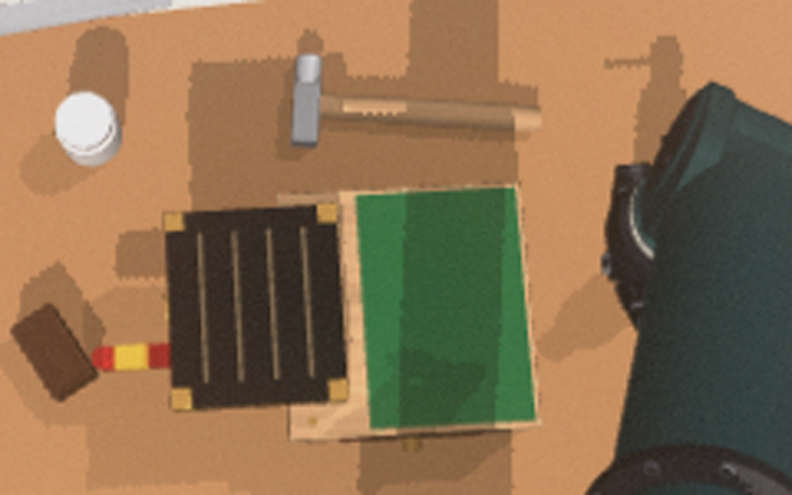

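Request:
carry_out(
  commands=[
    [[-0.017,0.005,0,0,0,0,1],[-0.017,0.005,0,0,0,0,1],[-0.017,0.006,0,0,0,0,1],[-0.017,0.006,0,0,0,0,1],[-0.014,0.005,0,0,0,0,1],[-0.01,0.003,0,0,0,0,1],[0,0,0,0,0,0,1]],
  ],
)

```text
t: 17.05
tool_pos: [559.8, -291.8, 226.4]
ee_rot: [0.713, 0.701, -0.001, -0.005]
contact_force: [-0.2, 0.5, -0.8]
finger_gap: 0.1
```

```bash
python3 - <<'E'
from h import *
st();plan([560,-297,175],88.7,3,1)
f=grab_frame("scene"); crop(f,"scene17.png",120,80,240,200,5)
g=f; a=np.array(f["color"]);im=cv2.cvtColor(a,cv2.COLOR_RGB2HSV);print(proj(f,[560,-297,156]),proj(f,get_state()["tool_pos"]))
E
```

```text
t 17.05 p [ 559.8 -291.8  226.4] yaw 89.07 tilt z [-0.009  0.005 -1.   ] F [-0.2  0.5 -0.8] gap 0.1 q [ 0.1   0.52  0.45  1.84 -0.29  0.86  0.67]
from [ 559.8 -291.8  226.4] rotvec [-0.55 -0.3   0.37]
[[-0.0018, 0.0002, 0.0171, -0.18, -0.1, 0.12, 1], [-0.0018, 0.0002, 0.0171, -0.18, -0.1, 0.12, 1], [-0.0018, 0.0001, 0.0171, -0.18, -0.1, 0.12, 1]]
(np.float64(144.44144797229802), np.float64(148.78961964559636)) (np.float64(140.64116944674265), np.float64(128.30798556034225))
```

View pics/scene17.png

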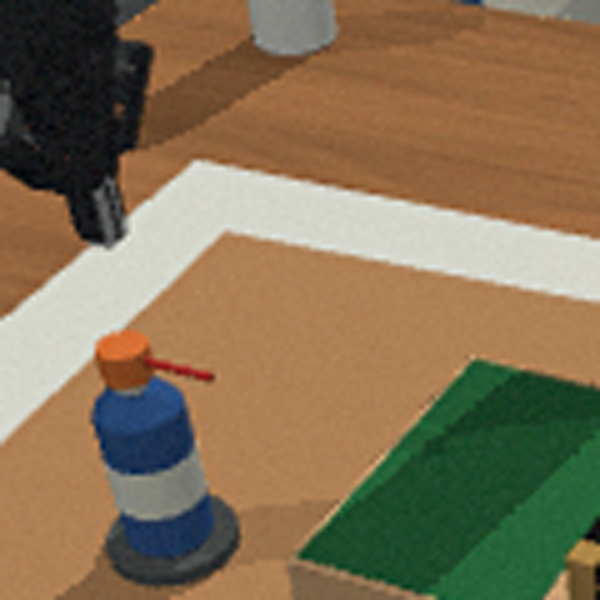

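Request:
carry_out(
  commands=[
    [[-0.002,0,0.017,-0.2,-0.1,0.1,1],[-0.002,0,0.017,-0.2,-0.1,0.1,1],[-0.001,0,0.014,-0.2,-0.1,0,1],[0,0,0.006,0,0,0,1],[0,0,0,0,0,0,1]],
  ],
)

```text
t: 17.73
tool_pos: [558.2, -292.1, 167.4]
ee_rot: [0.713, 0.702, 0.001, -0.002]
contact_force: [1.0, -0.6, -0.2]
finger_gap: 0.1
```

```bash
python3 - <<'E'
from h import *
st()
f=grab_frame("scene"); crop(f,"scene18.png",120,100,220,200,6)
E
```

```text
t 17.73 p [ 558.2 -292.1  167.4] yaw 89.1 tilt z [-0.002  0.004 -1.   ] F [ 1.  -0.6 -0.2] gap 0.1 q [ 0.13  0.58  0.41  1.89 -0.33  0.74  0.71]
```

View pics/scene18.png

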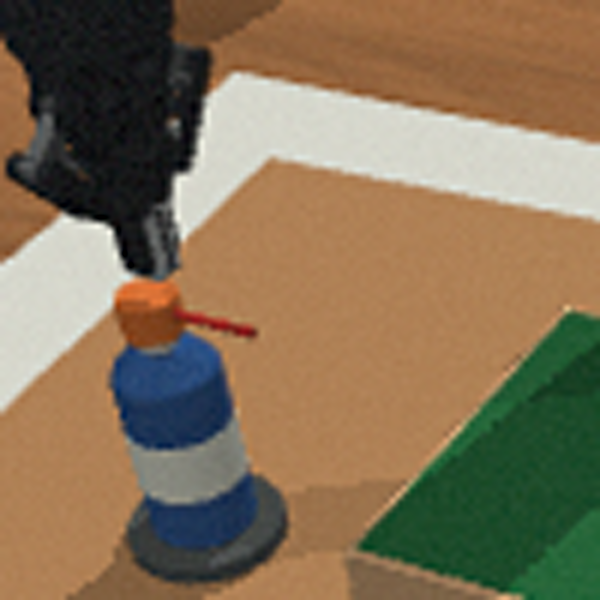

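Aligned (y about 5 mm to the pad side; correct that). Press down.

Request:
carry_out(
  commands=[
    [[-0.004,0.001,0.004,0,0,0,1],[-0.001,0,0.005,0,0,0,1],[0,0,0.005,0,0,0,1],[0,0,0.007,0,0,0,1],[0,0,0.008,0,0,0,1]],
  ],
)

```text
t: 18.4
tool_pos: [561.0, -298.5, 146.9]
ee_rot: [0.713, 0.701, 0.004, -0.002]
contact_force: [-17.5, 13.5, 78.7]
finger_gap: -0.1
```

```bash
python3 - <<'E'
from h import *
st()
f=grab_frame("scene"); crop(f,"scene19.png",120,100,220,200,6)
E
```

```text
t 18.4 p [ 561.  -298.5  146.9] yaw 89.06 tilt z [ 0.003  0.007 -1.   ] F [-17.5  13.5  78.7] gap -0.1 q [ 0.15  0.61  0.39  1.89 -0.36  0.71  0.74]
```

View pics/scene19.png

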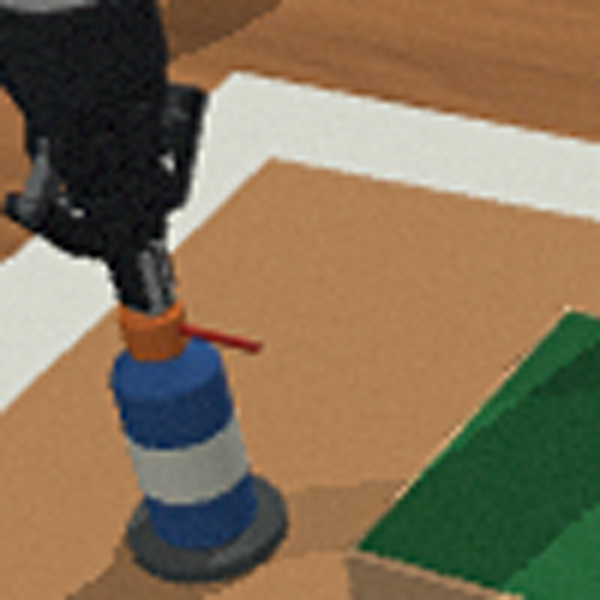

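Request:
carry_out(
  commands=[
    [[0,0,-0.01,0,0,0,1],[0,0,-0.02,0,0,0,1],[0,0,-0.03,0,0,0,1],[0,0,-0.04,0,0,0,1],[0.01,-0.02,-0.03,0,0,0,1],[-0.02,-0.04,0,0,0,0,1],[-0.03,-0.04,0,0,0,0,1],[0,0,0,0,0,0,1]],
  ],
)

```text
t: 19.45
tool_pos: [458.9, -338.9, 281.5]
ee_rot: [0.712, 0.702, 0.005, 0.001]
contact_force: [1.2, -0.4, 0.1]
finger_gap: 0.0
```

```bash
python3 - <<'E'
from h import *
st()
f=grab_frame("scene"); crop(f,"scene20.png",130,120,330,270,4)
f=grab_frame("top"); crop(f,"top20.png",180,130,420,280,3.3)
E
```

```text
t 19.45 p [ 458.9 -338.9  281.5] yaw 89.18 tilt z [ 0.01   0.006 -1.   ] F [ 1.2 -0.4  0.1] gap 0.0 q [ 0.19  0.37  0.5   1.93 -0.24  0.89  0.79]
```

View pics/scene20.png

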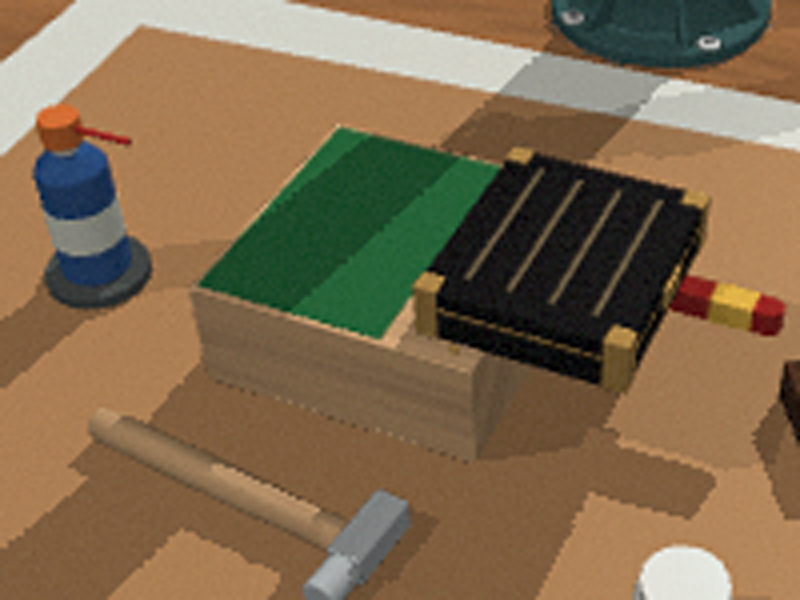

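View pics/top20.png

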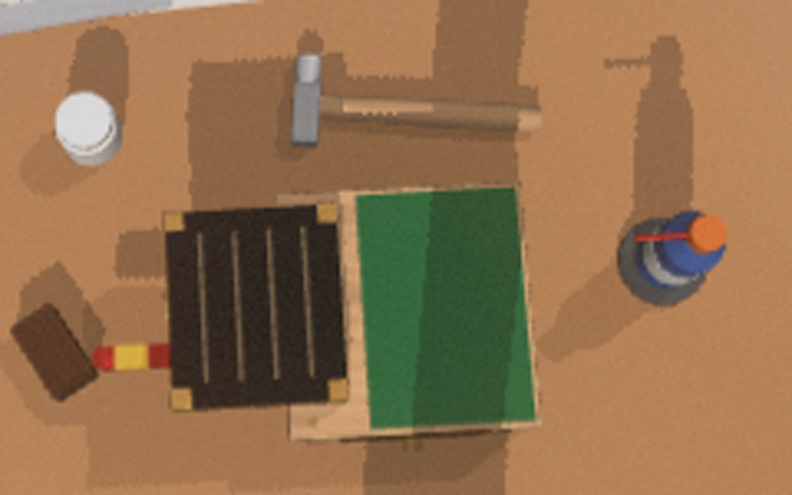

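```bash
python3 - <<'E'
from h import *
f=grab_frame("top")
P=lambda a,b,z: onz(f,180+(a+.5)/3.3-.5,130+(b+.5)/3.3-.5,z)
c=[P(338,205,132),P(347,400,132)]; e0,e1=P(357,196,90.5),P(370,429,90.5)
d=(e1-e0)/np.linalg.norm(e1-e0)
for p in c: v=p-e0; print(p.round(0),"beyond pad edge",(v[1]*d[0]-v[0]*d[1]).round(1))
h=P(272,348.5,89)
print("brace-padedge angle", np.arctan2(*(P(98,357.5,89)-np.array([499.5,80.7,89]))[[1,0]])-np.arctan2(-d[1],-d[0]))
print(job_done())
E
```

```text
[616.  13. 132.] beyond pad edge -19.7
[447.  21. 132.] beyond pad edge -20.9
brace-padedge angle 1.5758789272763118
the job is handed in; nothing more can be done
None
```

The job is handed in at about 19.6 s of the 64 s, with the brace out, the case clear of the pad and the cap pressed and back up. No verdict was reported.

- **Brace:** It is out at its stop, with the brass ball up behind it in the scene picture. Measured against the pad edge the angle is about 1.576 rad, near the 1.571 stop. My first push, about 118 mm from the hinge, stalled at the ball at about 26 N. I backed off and pushed near the tip, and it went over.
- **Case:** I slid it with both open fingers against its back edge and never lifted it. It is square to the stand, with its back edge about 20 mm beyond the pad, still on the bare strip, and its front resting on the brace.
- **Cap:** I pressed it right down (tool tip at 147 mm, so the full 8 mm or more of travel). It stands up again in the last pictures. The force at the bottom read about 79 N vertical, roughly 82 N in all. That is far more than the 5.5 N needed, but below the 120 N wrist limit at every reading I took. It was on the fingertips, and I don't know whether the 40 N limit counts them.
- **Bystanders:** The hammer, glue pot and block look unmoved in the final top view. I judged this by eye and did not measure it. The arm was clear of everything at hand-in.

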